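Close the test chamber with a camlock coupling

TASK

Fit the camlock coupling to the test chamber: with both its cam arms still up, push it fully home on the upright grooved adaptor, pressing the stiff seal plug in. Then swing the two cam arms down one after the other, each until it stops beside the neck, let go, and leave the bottle, jar, wrench and probe undisturbed.

Things in the scene. Friction and masses are not known exactly. Their poses are not given: they have to be found in the camera images.
- chamber: Fixed steel test chamber: a flat drum 160 mm across and 40 mm high (46 over its bolt heads), standing on the bench, origin at the centre of its underside, z up. A 36 mm neck rises from its middle and carries the upright grooved adaptor. A short brass drain stub sticks out 115 mm from the axis on its -x side, below 37 mm height.
- adaptor_face (a point): Centre of the adaptor's top face, 150 mm above the bench, on the upright axis. The adaptor is 50 mm across: a lip 14 mm high with a chamfered top edge (41 mm at the face), under it a groove 36 mm across and 23 mm high, then a chamfered shoulder 50 mm across.
- plug: Stiff black rubber seal plug, 33 mm across, standing 9 to 15 mm out of the adaptor's face at the start; its origin is 15 mm below its top. It slides straight down under about 11 N, has no spring and stays where it is left, and is flush with the face when the coupling is home. The coupling's own weight does not push it in; the resistance firms up when home.
- coupling: Loose aluminium coupling, about 0.45 kg: a cup, mouth down, 64 mm outside, 52 mm bore, 63 mm high, with a round grip stub on top, 36 mm across (39 mm over its top 4 mm), 63 to 102 mm above the mouth. Origin at the mouth's centre, z up. Fits the adaptor with 1 mm to spare at any yaw. Home, its mouth is 95 mm above the bench; resting on the raised plug, 9 to 15 mm higher.
- coupling_seat (a point): Centre of the flat inner ceiling of the coupling, 55 mm above its mouth; it meets adaptor_face when the coupling is fully home.
- coupling_grip (a point): Point on the coupling's axis in the middle of the grip stub, 86 mm above its mouth.
- camleft (a joint): Angle (rad) of the cam arm on the coupling's +y side, hinged 37 mm from its axis, 34 mm above the mouth. 0: points outward, 0.70 above level; level at 0.70; stop at 2.0, hanging 1.30 below level beside the neck. Starts 0 to 0.3. Stiff (about 1 N at the ring), stays where left, firms up at the stop; pressing much harder there cocks the coupling. Its lobe enters the groove as it goes down; if the coupling is not home it is blocked or heavy.
- camright (a joint): The same for the cam arm on the coupling's -y side.
- camleft_ring (a point): Centre of the pull ring at the end of the +y arm, 68 mm from its hinge. The arm is a steel bar 16 mm wide and 6 mm thick, the ring 24 mm across, ending 80 mm from the hinge.
- camright_ring (a point): The same on the -y arm.
- bottle: Bystander: amber glass bottle, 68 mm across, 150 mm high, upright on the bench, origin under its centre.
- jar: Bystander: white sample jar, 80 mm across, 85 mm high, upright on the bench.
- wrench: Bystander: steel wrench, 180 mm long, lying flat on the bench along its own x.
- probe: Bystander: white cylindrical water probe, 200 mm long, 56 mm across, lying along its own x on two black feet, 68 mm high.
Not all that is in view belongs to the job. What is shaped like the coupling but green is not meant. Several things look just like the chamber: the one meant starts farthest to the robot's left.

How it is judged (in metres and radians):
On the way, in this order (a step that is already met when the one before it is completed fails the run):
1. the coupling is fully home on the adaptor while both cam arms are still up (distance between coupling_seat and adaptor_face below 0.004 m and angle between coupling's own z axis and vertical below 0.06 rad and value of joint each of camleft, camright below 0.9 rad), for 0.2 s.
2. one cam arm is fully down, the other not yet (((value of joint camleft above 1.8 rad and value of joint camright below 1.5 rad) or (value of joint camright above 1.8 rad and value of joint camleft below 1.5 rad))), for 0.2 s.
At the end, for the whole second after the job is handed in: The coupling is home and upright on the adaptor (inner ceiling within 4 mm of the adaptor's face, tilt under 0.06 rad), both cam arms are down (over 1.8 of 2.0 rad), it is at rest (distance between coupling_seat and adaptor_face below 0.004 m and angle between coupling's own z axis and vertical below 0.06 rad and value of joint each of camleft, camright above 1.8 rad and linear speed of coupling below 0.02 m/s); the robot touches nothing.
It fails at once if a bystander is moved more than 30 mm (distance of any of bottle, jar, wrench, probe from where it was at the start of the episode above 0.03 m).
It also fails if it takes over 70 s, if anything falls off the work surface, if the arm or the gripper's body presses on something with over 40 N, if the wrist force passes 120 N, or if a joint passes its speed limit or range.

ROBOT

A 6-joint arm with a two-finger parallel gripper is mounted at the origin on the work surface. World frame = base frame: x ahead of the robot, y to its left, z up, the work surface at z = 0. Lengths are in mm, angles in degrees, forces in N, time in s.
With the tool pointing down it reaches from about 350 to 850 mm from the base axis. Payload 8.1 kg.
Tool frame: the origin (TCP) lies midway between the tips of the shut fingers; the grasp point (between the pads) lies 19 mm behind it (grip_point_offset is the distance from the TCP to the grasp point, in mm); x points along the fingers, z is the direction in which the jaws open and shut, and the axes are right-handed (so a half turn about x gives the same grasp; the last joint's range is limited). The gripper opens to 85 mm and grips with 20 to 120 N. Pads are 22 mm wide; open, the fingers measure 114 mm over their backs; the gripper's body (76 mm by 85 mm) begins 54 mm behind the grasp point. The pads swing forward as they close: fully open they stand 13 mm farther back than shut.
Start: joints at [-75.138, 7.471, 85.268, -0, 87.261, -4.893], TCP at [202.825, -564.683, 231.292] pointing down, gripper open.
Joint ranges: [-169.43, 169.43], [-51.17, 129.36], [1.28, 143.12], [-76.62, 256.62], [0, 156.53], [-152.29, 152.29]. Speed limits (degrees/s): [136.94, 136.94, 159.86, 180, 180, 180].

INTERFACE

Orientations are given as [roll, pitch, yaw] about the fixed x, y, z axes, in that order (R = Rz(yaw) Ry(pitch) Rx(roll)).
In Python, from bench import sense, snapshot, hand_in, grip_point_offset gives the robot as it stands.
- The arm moves only by the tool carry_out, never from a script. Its argument "rows" is one flat list of numbers, 7 for each row, row after row: the turn, a rotation vector about the tool's x, y, z in units of 8 degrees (1.0 is 8 degrees), then the shift along the tool's x, y, z in units of 25 mm (1.0 is 25 mm), then the gripper command: -1 is fully open, 1 is shut, values between are in proportion. A call has 1 to 5 rows; each row is the pose to reach, as a shift and turn from the pose commanded when the call began, along the tool's axes at that moment; what a row does not reach only later rows make up. A row lasts 1/10 s, in which the tool goes at most 50 mm and 8.59 degrees, less where a joint would pass 70% of its speed; a pose out of reach is approached as far as the arm can. A call with a gripper value outside its range is refused whole. The fingers move at their own pace and stop on an object; "force" is the grip in N (left out, the last holds). Time passes only in rows, so rows that repeat a pose let the fingers close. It gives the time, the measured TCP pose, the force and the opening at its end, in the units of the state.
- sense(): the state, without advancing time (a new reading comes with each control period).
- snapshot(name): name is "side" or "top"; returns a dict with "color" (420x560x3 uint8, red, green, blue), "fx", "fy", "cx", "cy" (pixels), "rvec" (rotation vector, rad) and "tvec" (3), from world to camera coordinates, as OpenCV has them. Camera axes: x right, y down, z forward; pixel columns grow to the right and rows downward; lengths in mm; the calibration is good to about 2 mm. A picture is of the moment at which its call begins. There is no depth.
- hand_in(): hands the job in, once; it reports no verdict.
The state is a dict: "time": time; "joint_pos": joint angles; "qd": joint speeds; "joint_efforts": joint torques, N m; "tool_pos": TCP position; "tcp_rot": TCP orientation; "ft_force": force on the tool from outside, world axes, zero at the start; "wrist_torque": the same for the moment, N m; "finger_gap": finger opening in mm.
Only numpy, scipy, OpenCV 4.12 (cv2) and the standard library are available. Lean on these libraries where they do the work, as an engineer would, in place of code of your own. Each camera call takes 0.05 s, during which the arm holds its last target.

## Working session

There is one attempt and no reset: what is moved stays moved. The work goes in short steps, Python scripts to look and compute and a tool call to move; the robot and the scene stay as the last step left them, time stands still between calls to the robot, and variables do not carry over. Pictures are saved under pics/ and viewed, and the job is handed in when it is done.

Besides the shell and the picture viewer there is one more tool, called by a JSON object that holds its "api" and its "payload". carry_out: Moves the arm, as the interface text tells. Its arguments: {"type":"object","properties":{"rows":{"type":"array","items":{"type":"number"}},"force":{"type":"number"}},"required":["rows"]}

```bash
mkdir -p pics; ls; cat > h.py <<'E'
import numpy as np, cv2
from scipy.spatial.transform import Rotation as R
from bench import sense, snapshot, hand_in, grip_point_offset
def snap(n,f):
    s=snapshot(n); np.savez(f'pics/{f}.npz',**s); cv2.imwrite(f'pics/{f}.png',cv2.cvtColor(s['color'],cv2.COLOR_RGB2BGR)); return s
def load(f): return dict(np.load(f'pics/{f}.npz'))
def K(s): return np.array([[s['fx'],0,s['cx']],[0,s['fy'],s['cy']],[0,0,1]],float)
def ray(s,u,v):
    M=R.from_rotvec(np.ravel(s['rvec'])).as_matrix(); t=np.ravel(s['tvec'])
    d=M.T@np.linalg.inv(K(s))@np.array([u,v,1.]); return -M.T@t,d/np.linalg.norm(d)
def onz(s,u,v,z):
    o,d=ray(s,u,v); return o+d*(z-o[2])/d[2]
def proj(s,p): return cv2.projectPoints(np.array(p,float).reshape(-1,3),np.ravel(s['rvec']),np.ravel(s['tvec']),K(s),None)[0].reshape(-1,2)
def tri(a,ua,b,ub):
    o1,d1=ray(a,*ua);o2,d2=ray(b,*ub)
    A=np.c_[d1,-d2];x=np.linalg.lstsq(A,o2-o1,rcond=None)[0];p,q=o1+d1*x[0],o2+d2*x[1]
    return (p+q)/2,np.linalg.norm(p-q)
E
python3 - <<'E'
from h import *
for n in('side','top'):
    s=snap(n,n+'0'); print(n,s['fx'],s['cx'],s['cy'],ray(s,280,210))
print(sense(),grip_point_offset)
E
```

```text
pics
side 483.0214981985809 285.98586275191286 215.0224956915793 (array([-234.78726459,  881.79539854,  900.14077234]), array([ 0.58601425, -0.61757415, -0.52458503]))
top 408.78652719261595 280.61491469918116 201.33026280510148 (array([ 414.69865451,  -33.32873906, 1346.34448555]), array([ 0.13332414,  0.01396202, -0.99097413]))
{'time': 0.1, 'joint_pos': array([-7.51366856e+01,  7.51109767e+00,  8.53233517e+01,  3.35206643e-04,
        8.72623089e+01, -4.89247012e+00]), 'qd': array([ 0.0352118 , -0.08859766, -0.24118918, -0.04113147, -0.04827649,
       -0.0469989 ]), 'joint_efforts': array([ 4.50424131e-04, -5.70948279e+01, -5.01942122e+01, -2.35873113e-04,
        8.11836304e-03,  7.54826874e-05]), 'tool_pos': array([ 202.70701212, -564.18915804,  230.34304794]), 'tcp_rot': array([174.90927934,  89.90324124, 104.66504755]), 'ft_force': array([-0.22600792, -1.20157278, -0.55818138]), 'wrist_torque': array([ 0.00943193, -0.02065174,  0.01554464]), 'finger_gap': 85.46402555509876} 18.700000000000003
```

View pics/side0.png

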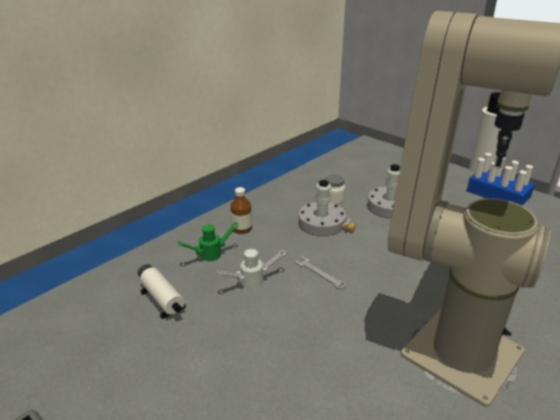

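View pics/top0.png

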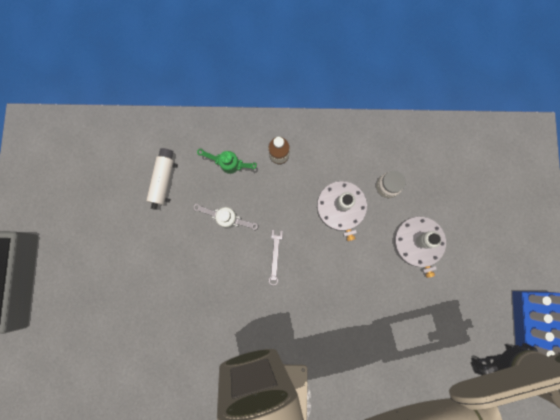

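Candidates: the coupling is the pale one at top (226,217), not the green look-alike at (228,161). The chamber is the one at top (342,205), which has larger y and so is farther left than (420,241). I'll check both in a close crop.

```bash
python3 - <<'E'
from h import *
t=load('top0');s=load('side0')
def crop(d,x0,y0,x1,y1,k): return cv2.resize(cv2.cvtColor(d['color'],cv2.COLOR_RGB2BGR)[y0:y1,x0:x1],None,fx=k,fy=k,interpolation=cv2.INTER_CUBIC)
a=crop(t,185,140,385,260,4); cv2.imwrite('pics/ct.png',a)
b=crop(s,200,160,360,300,5)[:600]; cv2.imwrite('pics/cs.png',cv2.resize(crop(s,200,160,360,300,5),(684,598)))
E
```

```text
(no output)
```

View pics/ct.png

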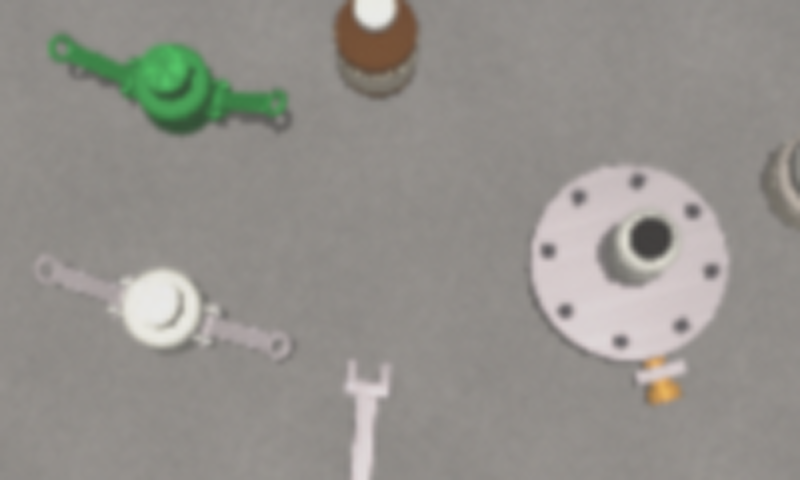

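View pics/cs.png

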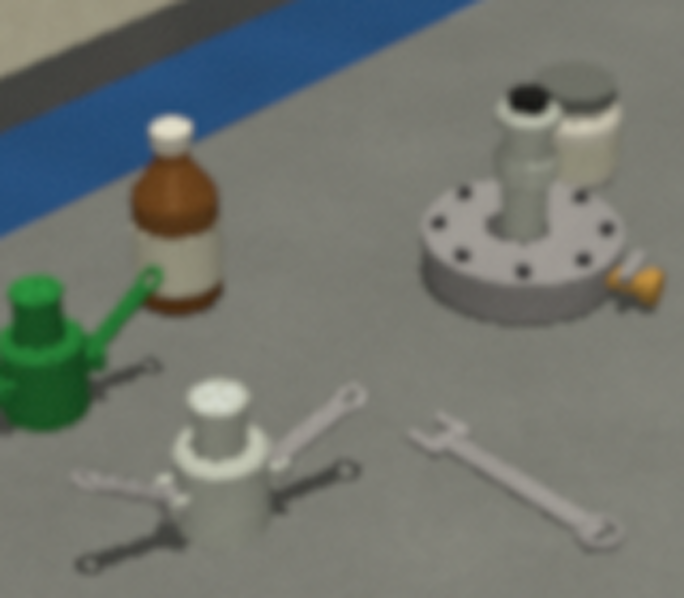

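The crop confirms the choice: the pale coupling has both arms raised, and the chamber has an adaptor with a black plug. Now I'll measure them in both views.

```bash
cat > m.py <<'E'
from h import *
def comp(d,mask,uv,rad=40):
    n,l,st,c=cv2.connectedComponentsWithStats(mask.astype(np.uint8))
    i=min((k for k in range(1,n) if st[k,4]>8),key=lambda k:np.hypot(*(c[k]-uv)))
    return c[i],st[i],(l==i)
E
python3 - <<'E'
from m import *
t=load('top0');s=load('side0')
def g(d): return cv2.cvtColor(d['color'],cv2.COLOR_RGB2GRAY).astype(int)
gt,gs=g(t),g(s)
pt,st1,_=comp(t,gt<85,(347,199)); print('plug top',pt,st1)
ps,st2,_=comp(s,gs<60,(323,183)); print('plug side',ps,st2)
print('plug tri',tri(t,pt,s,ps), onz(t,*pt,162),onz(s,*ps,162))
ct,st3,_=comp(t,gt>200,(225,216)); print('coup bright',ct,st3)
u=lambda x,y:((x+.5)/4-.5+185,(y+.5)/4-.5+140)
ks=684/160
v=lambda x,y:((x+.5)/ks-.5+200,(y+.5)/(598/140)-.5+160)
c_t=u(158,302);c_s=v(219,397)
print('stub',onz(t,*c_t,102),onz(s,*c_s,102),tri(t,c_t,s,c_s))
print('cup shoulder',onz(t,*u(162,308),63))
print('drum',onz(t,*u(629,262),40))
for n,a,b in(('L',u(45,269),v(84,481)),('R',u(279,345),v(351,395))): print(n,tri(t,a,s,b))
print('stub of drain',onz(t,*u(662,392),25))
for n,p,z in(('bottle cap',u(375,10),150),('jar',(391,180),85),('wr a',u(368,385),5),('wr b',(273,281),5),('pr a',(154,206),40),('pr b',(166,152),40)): print(n,onz(t,*p,z))
E
```

```text
plug top [347.171875 199.171875] [343 195   9   9  64]
plug side [323.41463415 182.58536585] [320 180   8   6  41]
plug tri (array([ 610.7455574 , -213.97607644,  154.98378849]), np.float64(0.3913051238816009)) [ 609.74892777 -212.79836279  162.        ] [ 602.61879246 -203.76103466  162.        ]
coup bright [224.2107438  216.22727273] [216 208  18  18 242]
stub [563.01514992 155.35142427 102.        ] [562.34375634 159.59521052 102.        ] (array([564.19759109, 156.49689906,  99.12643744]), np.float64(2.1611451785617364))
cup shoulder [562.9488871  157.89904356  63.        ]
drum [ 610.06976415 -214.13565673   40.        ]
L (array([591.60940585, 250.83186434,  70.70251004]), np.float64(0.8850529139792355))
R (array([535.17723999,  64.25870164,  65.32709485]), np.float64(0.004389528173378523))
stub of drain [ 506.96309528 -242.4340022    25.        ]
bottle cap [783.07091397  -7.31443314 150.        ]
jar [ 685.98904628 -362.16821036   85.        ]
wr a [509.39568754  -5.11271967   5.        ]
wr b [363.88582175   3.42294461   5.        ]
pr a [595.83122839 393.39968285  40.        ]
pr b [776.77063379 365.90497531  40.        ]
```

```bash
cat >> h.py <<'E'
def Rt(): return R.from_euler('xyz',sense()['tcp_rot'],degrees=True)
def Rd(xdir,zdir):
    x=np.array(xdir,float);x/=np.linalg.norm(x);z=np.array(zdir,float);z-=x*(x@z);z/=np.linalg.norm(z)
    return R.from_matrix(np.c_[x,np.cross(z,x),z])
def go(p,Rg=None):
    st=sense();r=R.from_euler('xyz',st['tcp_rot'],degrees=True)
    Rg=r if Rg is None else Rg
    rv=np.degrees((r.inv()*Rg).as_rotvec()); sh=r.inv().apply(np.array(p,float)-st['tool_pos'])
    print('turn',np.round(rv/8,3),'shift',np.round(sh/25,3),'deg',np.round(np.linalg.norm(rv),1),'mm',np.round(np.linalg.norm(sh),1))
def S():
    s=sense();print('t',round(s['time'],2),'tcp',s['tool_pos'].round(1),'rot',s['tcp_rot'].round(2),'F',s['ft_force'].round(1),'gap',round(s['finger_gap'],1),'j',s['joint_pos'].round(0))
E
python3 - <<'E'
from h import *
print(Rt().as_matrix().round(3))
a=np.radians(-16.8)
for sg in(1,-1):
    go([563,156.5,290],Rd([0,0,-1],sg*np.array([np.cos(a),np.sin(a),0])))
E
```

```text
[[-0.     0.941  0.338]
 [ 0.002  0.338 -0.941]
 [-1.     0.    -0.002]]
turn [-6.681 -0.011 -0.007] shift [ -2.345  23.308 -22.263] deg 53.4 mm 807.9
turn [ 1.5819e+01 -8.0000e-03  1.3000e-02] shift [ -2.345  23.308 -22.263] deg 126.6 mm 807.9
```

{"api": "carry_out", "payload": {"rows": [0,0,0,-2,1,-1,-1,0,0,0,-3,2.4,-2.3,-1,0,0,0,-3,3.8,-3.6,-1,0,0,0,-3,5.2,-5,-1,0,0,0,-3,6.6,-6.3,-1]}}

```text
time: 0.6
tool_pos: [301.9, -365.6, 306.5]
tcp_rot: [28.2, 90.0, -42.1]
ft_force: [0.9, -0.0, 0.4]
finger_gap: 85.1
```

{"api": "carry_out", "payload": {"rows": [0,0,0,0,1.4,-1.35,-1,0,0,0,0,2.8,-2.7,-1,0,0,0,0,4.2,-4,-1,0,0,0,0,5.6,-5.3,-1,0,0,0,0,7,-6.6,-1]}}

```text
time: 1.1
tool_pos: [410.8, -150.9, 306.1]
tcp_rot: [54.3, 90.0, -16.0]
ft_force: [0.7, -0.9, 0.2]
finger_gap: 85.6
```

```bash
python3 - <<'E'
from h import *
S()
a=np.radians(-16.8)
go([563,156.5,270],Rd([0,0,-1],np.array([np.cos(a),np.sin(a),0])))
E
```

```text
t 1.1 tcp [ 410.8 -150.9  306.1] rot [ 54.25  90.   -16.01] F [ 0.7 -0.9  0.2] gap 85.6 j [-27. -19. 103.   0.  97.  43.]
turn [-6.682  0.    -0.   ] shift [ 1.443  9.884 -9.516] deg 53.5 mm 344.9
```

{"api": "carry_out", "payload": {"rows": [-1,0,0,0,1.3,-1.2,-1,-2,0,0,0,2.6,-2.5,-1,-3,0,0,0,4,-3.8,-1,-4,0,0,0,5.4,-5.2,-1,-5,0,0,0,6.7,-6.5,-1]}}

```text
time: 1.6
tool_pos: [513.5, 59.0, 305.9]
tcp_rot: [-145.8, 90.0, -175.7]
ft_force: [0.8, -0.1, 0.3]
finger_gap: 85.1
```

```bash
python3 - <<'E'
from h import *
S()
a=np.radians(-16.8)
go([563,156.5,270],Rd([0,0,-1],np.array([np.cos(a),np.sin(a),0])))
E
```

```text
t 1.6 tcp [513.5  59.  305.9] rot [-145.84   89.98 -175.73] F [ 0.8 -0.1  0.3] gap 85.1 j [ 1. -7. 92. -0. 95. 31.]
turn [-1.636e+00 -2.000e-03  1.000e-03] shift [ 1.435  4.368 -0.227] deg 13.1 mm 115.1
```

{"api": "carry_out", "payload": {"rows": [-0.8,0,0,0.7,1.5,-0.1,-1,-1.6,0,0,1.4,3,-0.2,-1,-1.6,0,0,1.4,4.2,-0.2,-1,-1.6,0,0,1.4,4.2,-0.2,-1,-1.6,0,0,1.4,4.2,-0.2,-1]}}

```text
time: 2.1
tool_pos: [561.4, 150.3, 270.4]
tcp_rot: [-141.6, 89.9, -159.0]
ft_force: [-0.1, 0.3, -0.5]
finger_gap: 85.3
```

```bash
python3 - <<'E'
from h import *
S()
a=np.radians(-16.8)
go([563,156.5,170],Rd([0,0,-1],np.array([np.cos(a),np.sin(a),0])))
E
```

```text
t 2.1 tcp [561.4 150.3 270.4] rot [-141.63   89.9  -159.  ] F [-0.1  0.3 -0.5] gap 85.3 j [10.  4. 85. -0. 91. 27.]
turn [-0.072 -0.01   0.008] shift [ 4.016  0.26  -0.008] deg 0.6 mm 100.6
```

{"api": "carry_out", "payload": {"rows": [-0.07,0,0,1.5,0.26,0,-1,-0.07,0,0,3,0.26,0,-1,-0.07,0,0,4.5,0.26,0,-1,-0.07,0,0,5.5,0.26,0,-1,-0.07,0,0,5.5,0.26,0,-1]}}

```text
time: 2.6
tool_pos: [560.4, 154.3, 129.4]
tcp_rot: [-150.3, 89.6, -167.3]
ft_force: [-0.2, 0.0, -0.4]
finger_gap: 86.0
```

```bash
python3 - <<'E'
from h import *
S()
a=np.radians(-16.8)
go([563,156.5,68],Rd([0,0,-1],np.array([np.cos(a),np.sin(a),0])))
s=snap('side','side1');t=snap('top','top1')
def crop(d,x0,y0,x1,y1,k): return cv2.resize(cv2.cvtColor(d['color'],cv2.COLOR_RGB2BGR)[y0:y1,x0:x1],None,fx=k,fy=k,interpolation=cv2.INTER_CUBIC)
cv2.imwrite('pics/c1.png',np.hstack([crop(s,200,180,300,300,4),crop(t,175,160,275,280,4)]))
E
```

```text
t 2.6 tcp [560.4 154.3 129.4] rot [-150.34   89.55 -167.31] F [-0.2  0.  -0.4] gap 86.0 j [10.  9. 94. -0. 77. 27.]
turn [-0.021 -0.049  0.028] shift [2.454 0.123 0.092] deg 0.5 mm 61.5
```

View pics/c1.png

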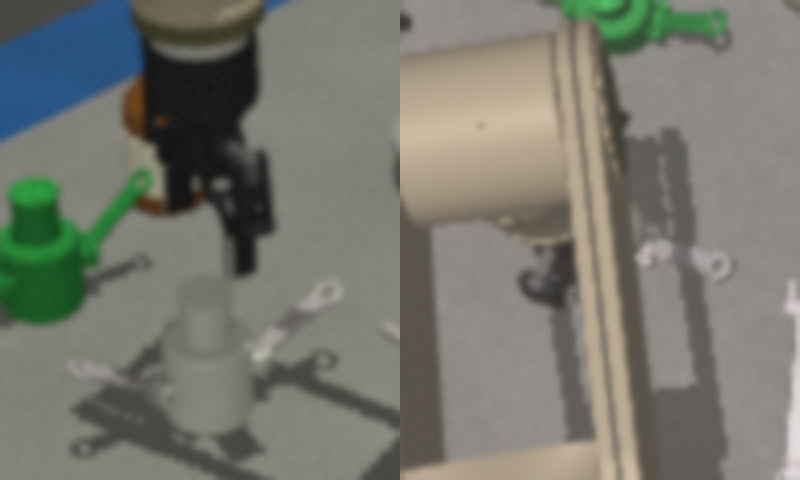

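In the side crop the open jaws are at about (242,240) and (265,255) full-frame, straddling the stub at about (251,255). The path down is clear.

{"api": "carry_out", "payload": {"rows": [0,0,0,1,0.12,0.09,-1,0,0,0,2,0.12,0.09,-1,0,-0.04,0,2.45,0.12,0.09,-1,0,-0.04,0,2.45,0.12,0.09,-1,0,-0.04,0,2.45,0.12,0.09,-1]}}

```text
time: 3.2
tool_pos: [567.7, 158.5, 74.4]
tcp_rot: [7.6, 89.6, -9.3]
ft_force: [0.2, 0.1, 0.4]
finger_gap: 85.7
```

```bash
python3 - <<'E'
from h import *
S()
a=np.radians(-16.8)
go([563,156.5,68],Rd([0,0,-1],np.array([np.cos(a),np.sin(a),0])))
E
```

```text
t 3.2 tcp [567.7 158.5  74.4] rot [ 7.59 89.56 -9.31] F [0.2 0.1 0.4] gap 85.7 j [11. 13. 96. -0. 71. 28.]
turn [-0.012  0.054 -0.007] shift [ 0.256 -0.131 -0.161] deg 0.4 mm 8.2
```

{"api": "carry_out", "payload": {"rows": [0,0,0,0,0,0,-1,0,0,0,0,0,0,-1]}}

```text
time: 3.4
tool_pos: [567.8, 158.6, 74.2]
tcp_rot: [8.6, 89.5, -8.3]
ft_force: [-0.4, 0.6, 0.6]
finger_gap: 85.5
```

```bash
python3 - <<'E'
from h import *
S()
a=np.radians(-16.8)
go([563,156.5,68],Rd([0,0,-1],np.array([np.cos(a),np.sin(a),0])))
E
```

```text
t 3.4 tcp [567.8 158.6  74.2] rot [ 8.56 89.54 -8.32] F [-0.4  0.6  0.6] gap 85.5 j [11. 13. 96. -0. 71. 28.]
turn [-0.011  0.056 -0.008] shift [ 0.248 -0.136 -0.162] deg 0.5 mm 8.1
```

{"api": "carry_out", "payload": {"rows": [0,0.06,0,0.25,-0.14,-0.16,-1,0,0.06,0,0.25,-0.14,-0.16,-1,0,0.06,0,0.25,-0.14,-0.16,-1]}}

```text
time: 3.7
tool_pos: [561.4, 156.0, 65.8]
tcp_rot: [-173.8, 89.8, 169.3]
ft_force: [-0.3, -0.6, -1.1]
finger_gap: 85.5
```

```bash
python3 - <<'E'
from h import *
S()
a=np.radians(-16.8)
go([563,156.5,68],Rd([0,0,-1],np.array([np.cos(a),np.sin(a),0])))
E
```

```text
t 3.7 tcp [561.4 156.   65.8] rot [-173.84   89.79  169.27] F [-0.3 -0.6 -1.1] gap 85.5 j [10. 13. 97.  0. 70. 27.]
turn [-0.012 -0.026  0.003] shift [-0.087  0.036  0.054] deg 0.2 mm 2.7
```

{"api": "carry_out", "payload": {"force": 70, "rows": [0,-0.03,0,-0.08,0.03,0.05,1,0,-0.03,0,-0.08,0.03,0.05,1,0,-0.03,0,-0.08,0.03,0.05,1,0,-0.03,0,-0.08,0.03,0.05,1,0,-0.03,0,-0.08,0.03,0.05,1]}}

```text
time: 4.2
tool_pos: [563.4, 156.7, 68.6]
tcp_rot: [7.1, 89.9, -9.8]
ft_force: [-1.2, 0.6, 3.8]
finger_gap: 34.8
```

{"api": "carry_out", "payload": {"rows": [0,0,0,0,0,0,1,0,0,0,0,0,0,1,0,0,0,0,0,0,1]}}

```text
time: 4.5
tool_pos: [563.4, 156.7, 68.6]
tcp_rot: [9.3, 89.9, -7.6]
ft_force: [-2.9, 0.0, 4.6]
finger_gap: 34.4
```

```bash
python3 - <<'E'
from h import *
S()
E
```

```text
t 4.5 tcp [563.4 156.7  68.6] rot [ 9.29 89.91 -7.59] F [-2.9  0.   4.6] gap 34.4 j [11. 13. 97. -0. 70. 27.]
```

{"api": "carry_out", "payload": {"rows": [0,0,0,-0.5,0,0,1,0,0,0,-1.5,0,0,1,0,0,0,-3,0,0,1,0,0,0,-4.5,0,0,1,0,0,0,-6,0,0,1]}}

```text
time: 5.0
tool_pos: [562.4, 156.4, 219.3]
tcp_rot: [-79.5, 90.0, -96.4]
ft_force: [2.1, 0.1, -3.8]
finger_gap: 34.4
```

{"api": "carry_out", "payload": {"rows": [0,0,0,-1,0,0,1,0,0,0,-1.8,0,0,1,0,0,0,-1.8,0,0,1,0,0,0,-1.8,0,0,1]}}

```text
time: 5.4
tool_pos: [562.9, 156.5, 262.6]
tcp_rot: [-15.3, 89.9, -32.2]
ft_force: [-0.8, 0.9, -4.5]
finger_gap: 34.3
```

```bash
python3 - <<'E'
from h import *
S()
print(Rt().as_matrix().round(3))
a=np.radians(-16.8)
go([610,-213.5,260],Rd([0,0,-1],np.array([np.cos(a),np.sin(a),0])))
s=snap('side','side2');t=snap('top','top2')
def crop(d,x0,y0,x1,y1,k): return cv2.resize(cv2.cvtColor(d['color'],cv2.COLOR_RGB2BGR)[y0:y1,x0:x1],None,fx=k,fy=k,interpolation=cv2.INTER_CUBIC)
cv2.imwrite('pics/c2.png',np.hstack([crop(s,180,120,280,270,4),crop(t,150,130,250,280,4)]))
E
```

```text
t 5.4 tcp [562.9 156.5 262.6] rot [-15.3   89.94 -32.19] F [-0.8  0.9 -4.5] gap 34.3 j [11.  4. 85. -0. 90. 27.]
[[ 0.001  0.291  0.957]
 [-0.001  0.957 -0.291]
 [-1.    -0.     0.001]]
turn [-0.011  0.007  0.002] shift [  0.113 -13.615   6.104] deg 0.1 mm 373.0
```

View pics/c2.png

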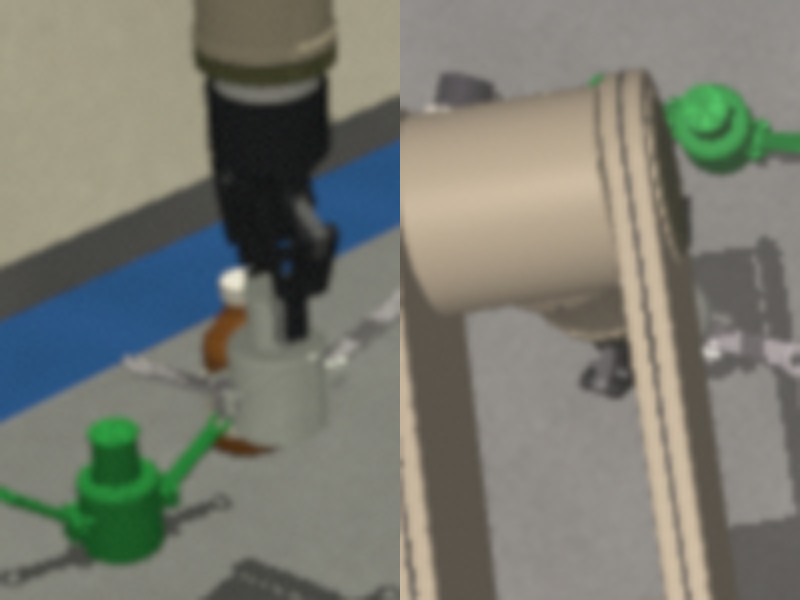

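The coupling is held upright and clear of the bench. Carrying it over to the chamber.

{"api": "carry_out", "payload": {"rows": [0,0,0,0,-1,0.4,1,0,0,0,0,-2.4,1,1,0,0,0,0,-3.8,1.7,1,0,0,0,0,-5.3,2.4,1,0,0,0,0,-6.8,3,1]}}

```text
time: 6.0
tool_pos: [584.7, -29.2, 261.1]
tcp_rot: [-163.7, 89.9, 179.5]
ft_force: [0.6, -0.2, -5.0]
finger_gap: 34.5
```

{"api": "carry_out", "payload": {"rows": [0,0,0,0,-1.5,0.7,1,0,0,0,0,-3,1.4,1,0,0,0,0,-4.5,2.1,1,0,0,0,0,-5.8,2.7,1,0,0,0,0,-6.8,3.1,1]}}

```text
time: 6.5
tool_pos: [609.3, -215.2, 260.7]
tcp_rot: [-179.5, 89.9, 163.5]
ft_force: [0.1, -0.0, -5.4]
finger_gap: 34.5
```

{"api": "carry_out", "payload": {"rows": [0,0,0,0,0,0,1,0,0,0,0,0,0,1,0,0,0,0,0,0,1]}}

```text
time: 6.8
tool_pos: [609.8, -212.0, 262.1]
tcp_rot: [139.5, 89.9, 122.6]
ft_force: [-0.2, -0.3, -4.2]
finger_gap: 34.5
```

```bash
python3 - <<'E'
from h import *
S()
a=np.radians(-16.8)
go([610,-213.5,260],Rd([0,0,-1],np.array([np.cos(a),np.sin(a),0])))
s=snap('side','side3');t=snap('top','top3')
def crop(d,x0,y0,x1,y1,k): return cv2.resize(cv2.cvtColor(d['color'],cv2.COLOR_RGB2BGR)[y0:y1,x0:x1],None,fx=k,fy=k,interpolation=cv2.INTER_CUBIC)
cv2.imwrite('pics/c3.png',np.hstack([crop(s,270,90,370,240,4),crop(t,300,120,400,270,4)]))
E
```

```text
t 6.8 tcp [ 609.8 -212.   262.1] rot [139.49  89.94 122.63] F [-0.2 -0.3 -4.2] gap 34.5 j [-24.  14.  75.   0.  91.  -7.]
turn [-0.007 -0.006 -0.005] shift [ 0.085 -0.055  0.025] deg 0.1 mm 2.6
```

View pics/c3.png

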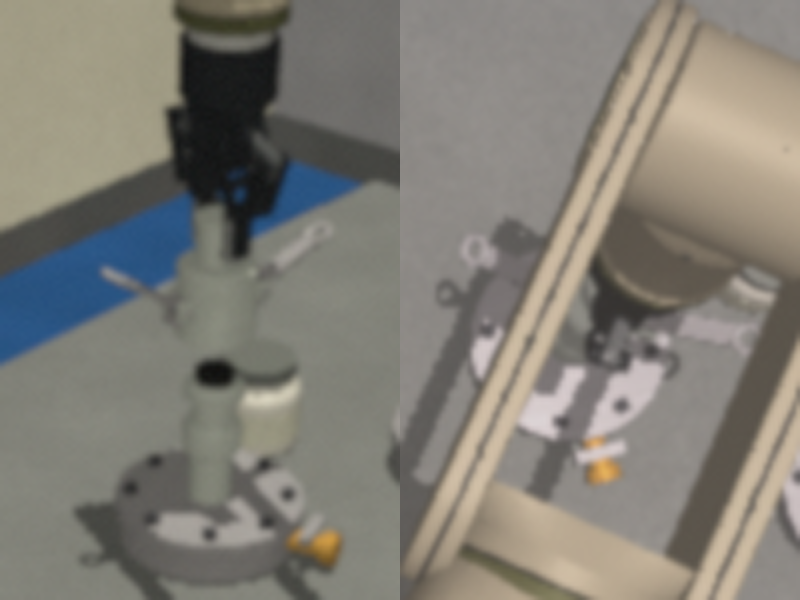

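```bash
python3 - <<'E'
from h import *
s=load('side3')
for z in(150,165,195,225,257): print(z,proj(s,[610,-213,z]).round(2), proj(s,[609.8,-212,z]).round(2))
g=cv2.cvtColor(s['color'],cv2.COLOR_RGB2GRAY).astype(int)
for r in (160,164,168,172): print(r,list(g[r,308:342]))
for r in (188,191,194): print(r,list(g[r,310:338]))
for r in (145,148): print(r,list(g[r,310:338]))
E
```

```text
150 [[323.28 184.12]] [[323.13 184.24]]
165 [[323.48 180.02]] [[323.33 180.15]]
195 [[323.88 171.71]] [[323.73 171.83]]
225 [[324.29 163.22]] [[324.14 163.34]]
257 [[324.73 153.96]] [[324.58 154.08]]
160 [np.int64(80), np.int64(87), np.int64(96), np.int64(108), np.int64(113), np.int64(113), np.int64(111), np.int64(111), np.int64(116), np.int64(120), np.int64(124), np.int64(127), np.int64(128), np.int64(130), np.int64(132), np.int64(132), np.int64(132), np.int64(131), np.int64(132), np.int64(130), np.int64(130), np.int64(125), np.int64(123), np.int64(122), np.int64(120), np.int64(117), np.int64(112), np.int64(112), np.int64(115), np.int64(117), np.int64(121), np.int64(124), np.int64(127), np.int64(129)]
164 [np.int64(109), np.int64(105), np.int64(101), np.int64(100), np.int64(98), np.int64(97), np.int64(98), np.int64(104), np.int64(113), np.int64(118), np.int64(123), np.int64(126), np.int64(128), np.int64(129), np.int64(129), np.int64(130), np.int64(132), np.int64(132), np.int64(132), np.int64(130), np.int64(129), np.int64(128), np.int64(124), np.int64(121), np.int64(120), np.int64(11
[... 2535 characters left out ...]
t64(80), np.int64(90), np.int64(105), np.int64(114), np.int64(117), np.int64(118), np.int64(119), np.int64(115), np.int64(99), np.int64(78), np.int64(62), np.int64(41), np.int64(27), np.int64(22), np.int64(28), np.int64(38), np.int64(54), np.int64(67), np.int64(72), np.int64(73), np.int64(73)]
148 [np.int64(75), np.int64(75), np.int64(77), np.int64(77), np.int64(75), np.int64(77), np.int64(78), np.int64(81), np.int64(88), np.int64(99), np.int64(113), np.int64(121), np.int64(127), np.int64(130), np.int64(125), np.int64(107), np.int64(87), np.int64(72), np.int64(49), np.int64(30), np.int64(25), np.int64(30), np.int64(49), np.int64(74), np.int64(93), np.int64(105), np.int64(112), np.int64(119)]
```

{"api": "carry_out", "payload": {"rows": [0,0,0,0.5,-0.05,0.02,1,0,0,0,1,-0.05,0.02,1,0,0,0,1.5,-0.05,0.02,1,0,0,0,1.9,-0.05,0.02,1,0,0,0,1.9,-0.05,0.02,1]}}

```text
time: 7.4
tool_pos: [609.7, -214.7, 213.2]
tcp_rot: [-138.1, 89.9, -155.0]
ft_force: [1.4, -3.1, -6.0]
finger_gap: 34.2
```

```bash
python3 - <<'E'
from h import *
S()
a=np.radians(-16.8)
go([610,-213.5,185],Rd([0,0,-1],np.array([np.cos(a),np.sin(a),0])))
E
```

```text
t 7.4 tcp [ 609.7 -214.7  213.2] rot [-138.09   89.93 -154.99] F [ 1.4 -3.1 -6. ] gap 34.2 j [-24.  15.  79.  -0.  86.  -7.]
turn [-0.012 -0.006  0.006] shift [ 1.126e+00  4.900e-02 -1.000e-03] deg 0.1 mm 28.2
```

{"api": "carry_out", "payload": {"rows": [0,0,0,0.2,0.03,0,1,0,0,0,0.4,0.03,0,1,0,0,0,0.4,0.03,0,1,0,0,0,0.4,0.03,0,1]}}

```text
time: 7.8
tool_pos: [610.6, -214.3, 205.5]
tcp_rot: [-29.5, 89.9, -46.4]
ft_force: [1.4, -5.5, -7.9]
finger_gap: 34.2
```

```bash
python3 - <<'E'
from h import *
S()
E
```

```text
t 7.8 tcp [ 610.6 -214.3  205.5] rot [-29.46  89.9  -46.37] F [ 1.4 -5.5 -7.9] gap 34.2 j [-24.  15.  79.  -0.  86.  -7.]
```

```bash
python3 - <<'E'
from h import *
s=snap('side','side4');t=snap('top','top4')
S()
print(sense()['wrist_torque'])
def crop(d,x0,y0,x1,y1,k): return cv2.resize(cv2.cvtColor(d['color'],cv2.COLOR_RGB2BGR)[y0:y1,x0:x1],None,fx=k,fy=k,interpolation=cv2.INTER_CUBIC)
cv2.imwrite('pics/c4.png',np.hstack([crop(s,270,90,370,240,4),crop(t,300,120,400,270,4)]))
E
```

```text
t 7.9 tcp [ 610.6 -214.3  205.5] rot [-29.54  89.9  -46.45] F [ 1.2 -4.8 -6.5] gap 34.9 j [-24.  15.  79.  -0.  86.  -7.]
[-1.24742002 -0.30131272  0.03498503]
```

View pics/c4.png

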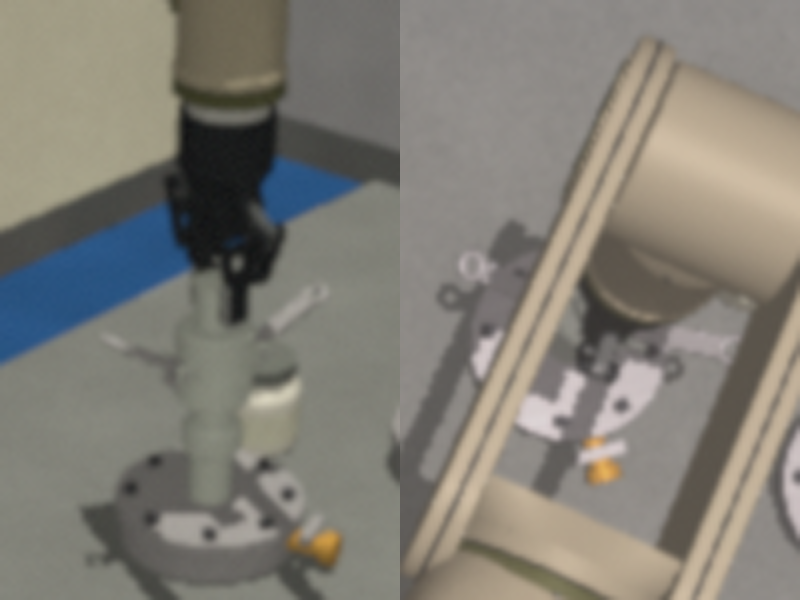

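The mouth is over the lip. A sideways force of about -5 N along y shows it is rubbing, so I'll ease it 1.5 mm toward -y.

{"api": "carry_out", "payload": {"rows": [0,0,0,0,-0.06,0,1,0,0,0,0,-0.06,0,1,0,0,0,0,-0.06,0,1]}}

```text
time: 8.2
tool_pos: [610.2, -214.9, 205.9]
tcp_rot: [12.0, 89.9, -4.9]
ft_force: [1.9, -2.7, -5.7]
finger_gap: 34.5
```

```bash
python3 - <<'E'
from h import *
S()
print(sense()['wrist_torque'])
E
```

```text
t 8.2 tcp [ 610.2 -214.9  205.9] rot [12.   89.92 -4.88] F [ 1.9 -2.7 -5.7] gap 34.5 j [-24.  15.  79.   0.  86.  -7.]
[-0.55818933 -0.31935173  0.03671251]
```

{"api": "carry_out", "payload": {"rows": [0,0,0,0,-0.05,0.04,1,0,0,0,0,-0.05,0.04,1,0,0,0,0.2,-0.05,0.04,1,0,0,0,0.4,-0.05,0.04,1,0,0,0,0.4,-0.05,0.04,1]}}

```text
time: 8.7
tool_pos: [610.1, -216.1, 194.4]
tcp_rot: [155.0, 89.9, 138.1]
ft_force: [-0.6, 0.9, -4.5]
finger_gap: 34.0
```

```bash
python3 - <<'E'
from h import *
S()
print(sense()['wrist_torque'])
E
```

```text
t 8.7 tcp [ 610.1 -216.1  194.4] rot [154.96  89.94 138.09] F [-0.6  0.9 -4.5] gap 34.0 j [-24.  16.  80.   0.  85.  -7.]
[-0.01909463  0.00276038 -0.0212054 ]
```

{"api": "carry_out", "payload": {"rows": [0,0,0,0.2,0,0,1,0,0,0,0.4,0,0,1,0,0,0,0.6,0,0,1,0,0,0,0.7,0,0,1,0,0,0,0.7,0,0,1]}}

```text
time: 9.2
tool_pos: [610.4, -216.4, 177.6]
tcp_rot: [59.4, 90.0, 42.5]
ft_force: [-0.4, -0.3, -4.2]
finger_gap: 34.6
```

```bash
python3 - <<'E'
from h import *
S()
print(sense()['wrist_torque'])
E
```

```text
t 9.2 tcp [ 610.4 -216.4  177.6] rot [59.37 89.99 42.49] F [-0.4 -0.3 -4.2] gap 34.6 j [-24.  16.  81.   0.  83.  -7.]
[-0.0069554   0.00043195  0.04439106]
```

Moving freely. Now pressing in small steps (home should be at TCP z ≈ 163.6).

{"api": "carry_out", "payload": {"rows": [0,0,0,0.1,0,0,1,0,0,0,0.2,0,0,1,0,0,0,0.3,0,0,1,0,0,0,0.4,0,0,1,0,0,0,0.4,0,0,1]}}

```text
time: 9.7
tool_pos: [611.2, -216.7, 170.0]
tcp_rot: [-3.8, 89.8, -20.7]
ft_force: [-3.3, 2.0, 4.5]
finger_gap: 34.7
```

{"api": "carry_out", "payload": {"rows": [0,0,0,0.06,0,0,1,0,0,0,0.12,0,0,1,0,0,0,0.12,0,0,1]}}

```text
time: 10.0
tool_pos: [611.2, -216.7, 167.2]
tcp_rot: [-4.0, 89.8, -20.9]
ft_force: [-5.0, 2.4, 5.9]
finger_gap: 34.6
```

{"api": "carry_out", "payload": {"rows": [0,0,0,0.06,0.02,-0.03,1,0,0,0,0.12,0.02,-0.03,1,0,0,0,0.12,0.02,-0.03,1]}}

```text
time: 10.3
tool_pos: [611.2, -216.7, 164.7]
tcp_rot: [-11.2, 89.7, -28.1]
ft_force: [-3.1, -0.3, 5.4]
finger_gap: 34.6
```

{"api": "carry_out", "payload": {"rows": [0,0,0,0.04,0,0,1,0,0,0,0.08,0,0,1,0,0,0,0.08,0,0,1]}}

```text
time: 10.6
tool_pos: [611.2, -216.7, 163.6]
tcp_rot: [-10.9, 89.7, -27.8]
ft_force: [-5.7, 1.9, 10.5]
finger_gap: 34.6
```

{"api": "carry_out", "payload": {"rows": [0,0,0,0.04,0,0,1,0,0,0,0.08,0,0,1,0,0,0,0.08,0,0,1]}}

```text
time: 10.9
tool_pos: [611.2, -216.7, 163.5]
tcp_rot: [-11.3, 89.7, -28.2]
ft_force: [-11.7, 3.2, 22.0]
finger_gap: 34.6
```

{"api": "carry_out", "payload": {"rows": [0,0,0,0.04,0,0,1,0,0,0,0.08,0,0,1,0,0,0,0.08,0,0,1]}}

```text
time: 11.2
tool_pos: [611.3, -216.7, 163.5]
tcp_rot: [-11.8, 89.6, -28.6]
ft_force: [-18.3, 6.3, 33.2]
finger_gap: 34.3
```

Firm at z 163.5 with 33 N: home. Easing off, then opening.

{"api": "carry_out", "payload": {"rows": [0,0,0,-0.12,0,0,1,0,0,0,-0.12,0,0,1,0,0,0,-0.12,0,0,-1,0,0,0,-0.12,0,0,-1,0,0,0,-0.12,0,0,-1]}}

```text
time: 11.7
tool_pos: [610.5, -216.0, 159.5]
tcp_rot: [-0.2, 89.9, -17.1]
ft_force: [-0.4, 0.9, 0.3]
finger_gap: 76.2
```

{"api": "carry_out", "payload": {"rows": [0,0,0,0,0,0,-1,0,0,0,0,0,0,-1,0,0,0,0,0,0,-1]}}

```text
time: 12.0
tool_pos: [610.2, -215.9, 159.2]
tcp_rot: [2.1, 89.9, -14.8]
ft_force: [-0.5, 0.1, 0.6]
finger_gap: 85.4
```

{"api": "carry_out", "payload": {"rows": [0,0,0,-1,0,0,-1,0,0,0,-2,0,0,-1,0,0,0,-3.5,0,0,-1,0,0,0,-4.5,0,0,-1,0,0,0,-4.5,0,0,-1]}}

```text
time: 12.5
tool_pos: [612.2, -216.7, 277.8]
tcp_rot: [-6.2, 89.4, -23.1]
ft_force: [0.0, -0.7, 0.2]
finger_gap: 85.1
```

```bash
python3 - <<'E'
from h import *
s=snap('side','side5');t=snap('top','top5')
S()
for z in(95,150,158,197): print(z,proj(s,[610.5,-215.5,z]).round(1),proj(t,[610.5,-215.5,z]).round(1))
def crop(d,x0,y0,x1,y1,k): return cv2.resize(cv2.cvtColor(d['color'],cv2.COLOR_RGB2BGR)[y0:y1,x0:x1],None,fx=k,fy=k,interpolation=cv2.INTER_CUBIC)
cv2.imwrite('pics/c5.png',np.hstack([crop(s,270,90,370,240,4),crop(t,300,120,400,270,4)]))
E
```

```text
t 12.6 tcp [ 610.5 -216.   272.6] rot [ -3.33  89.83 -20.22] F [-0.4  0.1 -1.2] gap 85.3 j [-24.  14.  74.   0.  92.  -7.]
95 [[322.9 198.4]] [[344.8 202.4]]
150 [[323.6 183.8]] [[347.5 199.6]]
158 [[323.7 181.6]] [[347.9 199.2]]
197 [[324.3 170.8]] [[350. 197.]]
```

View pics/c5.png

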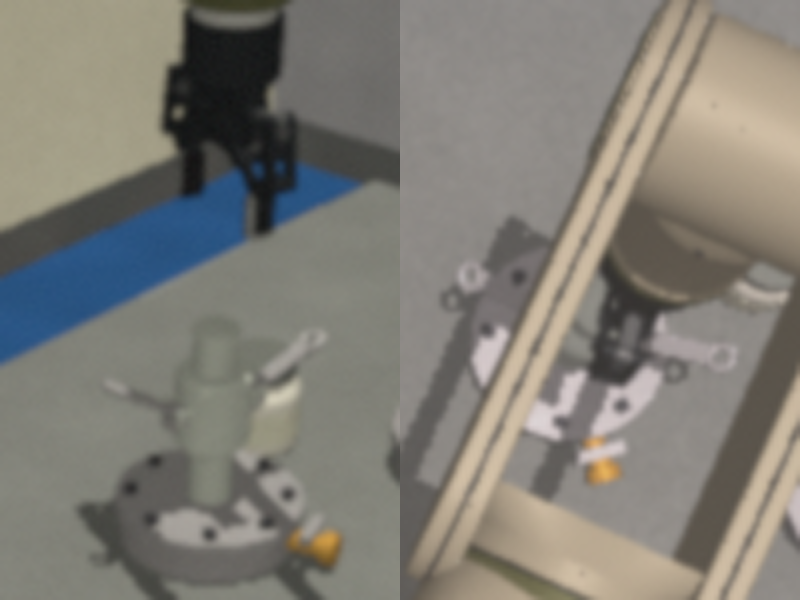

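```bash
cat >> h.py <<'E'
A=np.array([610.5,-216.0]); ya=np.radians(-16.8); E_=np.array([-np.sin(ya),np.cos(ya)]); T_=np.array([np.cos(ya),np.sin(ya),0])
def wp(side,q,tau,rho=58,lift=0,h=11,hz=129):
    # side +1 left,-1 right ; returns TCP pos and R ; tau deg
    phi=0.7-q;t=np.radians(tau);d=np.array([np.cos(phi),np.sin(phi)]);n=np.array([-np.sin(phi),np.cos(phi)])
    c=np.array([np.cos(t),-np.sin(t)])*h; v=max((c,-c),key=lambda x:-n@x)
    p=np.array([37,hz])+rho*d+(3+lift)*n-v
    xy=A+side*E_*p[0]
    return np.r_[xy,p[1]],Rd(np.r_[-side*E_*np.sin(t),-np.cos(t)],T_)
def rel(wps):
    st=sense();r=R.from_euler('xyz',st['tcp_rot'],degrees=True)
    for p,Rg in wps:
        rv=np.degrees((r.inv()*Rg).as_rotvec())/8; sh=r.inv().apply(p-st['tool_pos'])/25
        print(p.round(0),'row',np.round(rv,2),np.round(sh,2))
def ring(side,q):
    r=37+68*np.cos(.7-q); return np.r_[A+side*E_*r,129+68*np.sin(.7-q)]
E
python3 - <<'E'
from h import *
t,s=load('top5'),load('side5')
for sd,a,b in((1,(318,189),(298.6,186.6)),(-1,(380.4,208.6),(348.4,174.4))):
    p,e=tri(t,a,s,b); r=(p[:2]-A)@E_*sd; tn=(p[:2]-A)@T_[:2]
    print(sd,p.round(1),e.round(1),'r',r.round(1),'tang',tn.round(1),'q',.7-np.arctan2(p[2]-129,r-37))
    for q in(0,.15,.3): print(q,proj(t,ring(sd,q)).round(1),proj(s,ring(sd,q)).round(1))
S()
print('L start');rel([wp(1,.0,0,lift=60),wp(1,.0,0,lift=25)])
E
```

```text
1 [ 638.9 -126.3  164.9] 2.3 r 94.1 tang 1.2 q 0.1388382231901213
0 [[319.5 189.1]] [[300.6 184.2]]
0.15 [[317.3 189. ]] [[298.9 187. ]]
0.3 [[315.6 189.1]] [[297.6 189.9]]
-1 [ 583.6 -311.   157.4] 1.8 r 98.7 tang 1.7 q 0.2686699538937004
0 [[378.4 207.7]] [[346.4 171.1]]
0.15 [[379.7 208.7]] [[347.7 172.9]]
0.3 [[380.6 209.6]] [[348.6 175. ]]
t 12.6 tcp [ 610.5 -216.   272.6] rot [ -3.33  89.83 -20.22] F [-0.4  0.1 -1.2] gap 85.3 j [-24.  14.  74.   0.  92.  -7.]
L start
[ 619. -187.  215.] row [-0.01  0.02  0.  ] [ 2.32  1.19 -0.01]
[ 626. -166.  188.] row [-0.01  0.02  0.  ] [ 3.39  2.09 -0.01]
```

{"api": "carry_out", "payload": {"force": 40, "rows": [0,0,0,0,1,0,1,0,0,0,0,2,0,1,0,0,0,0,2.5,0,1,0,0,0,0,2.5,0,1,0,0,0,0,2.5,0,1]}}

```text
time: 13.1
tool_pos: [627.9, -156.3, 271.0]
tcp_rot: [-89.9, 90.0, -106.8]
ft_force: [0.4, -0.2, -0.1]
finger_gap: 12.2
```

{"api": "carry_out", "payload": {"rows": [0,0,0,0,0,0,1,0,0,0,0,0,0,1,0,0,0,0,0,0,1]}}

```text
time: 13.4
tool_pos: [628.1, -156.8, 272.0]
tcp_rot: [-3.9, 89.9, -20.9]
ft_force: [-0.4, -0.9, 0.0]
finger_gap: -0.0
```

```bash
python3 - <<'E'
from h import *
S()
rel([wp(1,.14,0,lift=20),wp(1,.14,0,lift=5),wp(1,.3,0),wp(1,.5,0)])
E
```

```text
t 13.4 tcp [ 628.1 -156.8  272. ] rot [ -3.92  89.91 -20.86] F [-0.4 -0.9  0. ] gap -0.0 j [-19.  14.  74.  -0.  92.  -2.]
[ 629. -156.  179.] row [-0.02  0.01  0.  ] [3.71 0.05 0.  ]
[ 631. -148.  167.] row [-0.02  0.01  0.  ] [4.22 0.37 0.  ]
[ 633. -141.  154.] row [-0.02  0.01  0.  ] [4.71 0.66 0.  ]
[ 634. -137.  143.] row [-0.02  0.01  0.  ] [ 5.14  0.82 -0.  ]
```

{"api": "carry_out", "payload": {"rows": [0,0,0,1.3,0.05,0,1,0,0,0,2.6,0.05,0,1,0,0,0,3.5,0.1,0,1,0,0,0,4.2,0.37,0,1,0,0,0,4.2,0.37,0,1]}}

```text
time: 13.9
tool_pos: [629.6, -146.1, 163.6]
tcp_rot: [173.5, 89.8, 156.6]
ft_force: [-1.3, 0.9, -0.7]
finger_gap: 0.1
```

{"api": "carry_out", "payload": {"rows": [0,0,0,0,0,0,1,0,0,0,0,0,0,1]}}

```text
time: 14.1
tool_pos: [632.3, -147.6, 169.2]
tcp_rot: [-1.0, 89.7, -17.9]
ft_force: [0.1, -0.3, 0.2]
finger_gap: -0.2
```

```bash
python3 - <<'E'
from h import *
S()
rel([wp(1,.2,0),wp(1,.3,0),wp(1,.4,0),wp(1,.5,0),wp(1,.6,0)])
E
```

```text
t 14.1 tcp [ 632.3 -147.6  169.2] rot [ -1.05  89.74 -17.93] F [ 0.1 -0.3  0.2] gap -0.2 j [-18.  17.  81.  -0.  82.  -1.]
[ 632. -144.  159.] row [-0.01  0.03  0.  ] [ 0.39  0.15 -0.05]
[ 633. -141.  154.] row [-0.01  0.03  0.  ] [ 0.59  0.26 -0.05]
[ 634. -139.  149.] row [-0.01  0.03  0.  ] [ 0.81  0.35 -0.05]
[ 634. -137.  143.] row [-0.01  0.03  0.  ] [ 1.03  0.42 -0.05]
[ 635. -136.  138.] row [-0.01  0.03  0.  ] [ 1.26  0.47 -0.05]
```

{"api": "carry_out", "payload": {"rows": [0,0.03,0,0.4,0.15,-0.05,1,0,0.03,0,0.6,0.26,-0.05,1,0,0.03,0,0.8,0.35,-0.05,1,0,0.03,0,1,0.42,-0.05,1,0,0.03,0,1,0.42,-0.05,1]}}

```text
time: 14.6
tool_pos: [632.4, -136.3, 140.6]
tcp_rot: [178.6, 89.7, 161.7]
ft_force: [0.3, -0.1, -0.1]
finger_gap: 0.1
```

```bash
python3 - <<'E'
from h import *
S()
s=snap('side','side6');t=snap('top','top6')
def crop(d,x0,y0,x1,y1,k): return cv2.resize(cv2.cvtColor(d['color'],cv2.COLOR_RGB2BGR)[y0:y1,x0:x1],None,fx=k,fy=k,interpolation=cv2.INTER_CUBIC)
cv2.imwrite('pics/c6.png',np.hstack([crop(s,270,90,370,240,4),crop(t,300,120,400,270,4)]))
rel([wp(1,.6,0),wp(1,.7,4),wp(1,.8,8),wp(1,.9,12),wp(1,1.,16)])
E
```

```text
t 14.6 tcp [ 632.4 -136.3  140.6] rot [178.6   89.73 161.73] F [ 0.3 -0.1 -0.1] gap 0.1 j [-17.  18.  83.   0.  80.   0.]
[ 635. -136.  138.] row [-0.01 -0.03 -0.  ] [0.14 0.04 0.07]
[ 635. -136.  133.] row [-0.01 -0.03 -0.5 ] [0.35 0.07 0.07]
[ 635. -135.  128.] row [-0.01 -0.03 -1.  ] [0.55 0.07 0.07]
[ 635. -136.  123.] row [-0.01 -0.03 -1.5 ] [0.75 0.05 0.07]
[ 641. -117.  112.] row [-0.01 -0.03 -2.  ] [1.19 0.86 0.07]
```

View pics/c6.png

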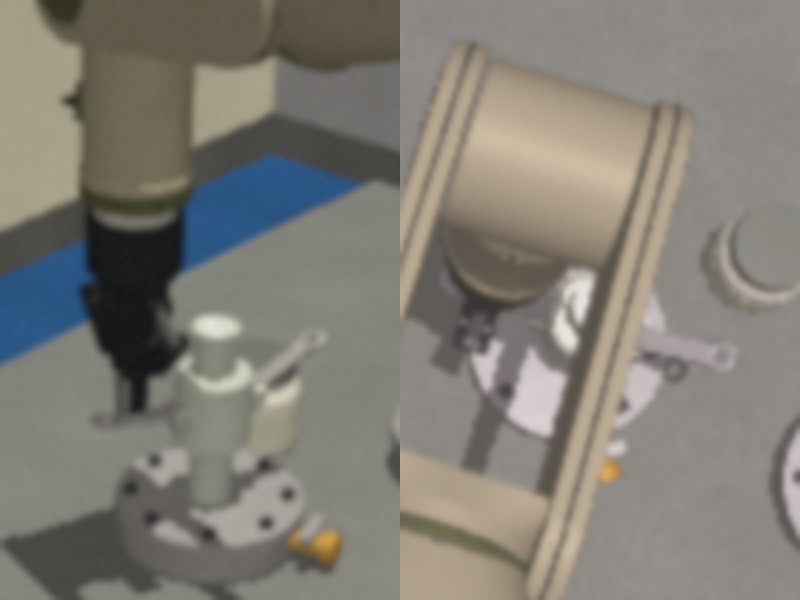

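```bash
python3 - <<'E'
from h import *
rel([wp(1,.6,2,61),wp(1,.7,4,64),wp(1,.8,8,67),wp(1,.9,11,70),wp(1,.9,11,70)])
E
```

```text
[ 635. -133.  138.] row [-0.01 -0.03 -0.25] [0.12 0.16 0.07]
[ 637. -130.  133.] row [-0.01 -0.03 -0.5 ] [0.35 0.31 0.07]
[ 637. -127.  127.] row [-0.01 -0.03 -1.  ] [0.58 0.43 0.07]
[ 644. -104.  116.] row [-0.01 -0.03 -1.38] [1.02 1.38 0.07]
[ 644. -104.  116.] row [-0.01 -0.03 -1.38] [1.02 1.38 0.07]
```

{"api": "carry_out", "payload": {"rows": [0,0,-0.25,0.12,0.16,0.07,1,0,0,-0.5,0.35,0.31,0.07,1,0,0,-1,0.58,0.43,0.07,1,0,0,-1.4,0.8,0.45,0.07,1,0,0,-1.4,0.8,0.45,0.07,1]}}

```text
time: 15.2
tool_pos: [637.6, -125.0, 120.8]
tcp_rot: [-91.4, 78.7, -108.1]
ft_force: [-0.3, 1.1, -0.2]
finger_gap: -0.2
```

```bash
python3 - <<'E'
from h import *
S()
rel([wp(1,1.0,14,50),wp(1,1.1,17,52),wp(1,1.2,20,54),wp(1,1.3,23,55),wp(1,1.4,26,55)])
E
```

```text
t 15.2 tcp [ 637.6 -125.   120.8] rot [ -91.39   78.74 -108.12] F [-0.3  1.1 -0.2] gap -0.2 j [ -9.  21.  82. -11.  79.  10.]
[ 638. -124.  114.] row [ 0.01 -0.03 -0.34] [0.24 0.1  0.02]
[ 638. -124.  108.] row [ 0.01 -0.03 -0.72] [0.48 0.16 0.02]
[ 638. -124.  102.] row [ 0.01 -0.03 -1.09] [0.73 0.19 0.02]
[ 638. -126.   96.] row [ 0.01 -0.03 -1.47] [0.97 0.16 0.02]
[ 637. -129.   91.] row [ 0.02 -0.03 -1.84] [1.2  0.07 0.02]
```

{"api": "carry_out", "payload": {"rows": [0,0,-0.34,0.24,0.1,0.02,1,0,0,-0.7,0.48,0.16,0.02,1,0,0,-1.1,0.73,0.19,0.02,1,0,0,-1.5,0.97,0.16,0.02,1,0,0,-1.85,1.2,0.07,0.02,1]}}

```text
time: 15.7
tool_pos: [637.4, -130.9, 92.7]
tcp_rot: [-90.3, 64.0, -107.2]
ft_force: [-0.1, 0.4, 0.7]
finger_gap: 0.2
```

{"api": "carry_out", "payload": {"rows": [0,0,0,0,0,0,1]}}

```text
time: 15.8
tool_pos: [636.3, -130.1, 90.7]
tcp_rot: [-90.8, 64.0, -107.5]
ft_force: [0.6, 1.2, 0.0]
finger_gap: -0.1
```

```bash
python3 - <<'E'
from h import *
S()
s=snap('side','side7');t=snap('top','top7')
def crop(d,x0,y0,x1,y1,k): return cv2.resize(cv2.cvtColor(d['color'],cv2.COLOR_RGB2BGR)[y0:y1,x0:x1],None,fx=k,fy=k,interpolation=cv2.INTER_CUBIC)
cv2.imwrite('pics/c7.png',np.hstack([crop(s,270,90,370,240,4),crop(t,300,120,400,270,4)]))
rel([wp(1,1.5,29,55),wp(1,1.6,31,55),wp(1,1.7,33,55),wp(1,1.8,35,55),wp(1,1.9,35,55),wp(1,2,35,55)])
for q in (1.3,1.4,1.5,2): print(proj(s,ring(1,q)),proj(t,ring(1,q)))
E
```

```text
t 15.8 tcp [ 636.3 -130.1   90.7] rot [ -90.76   64.   -107.53] F [0.6 1.2 0. ] gap -0.1 j [ -2.  28.  79. -25.  81.  20.]
[ 636. -133.   86.] row [ 0.   -0.03 -0.39] [ 0.25  0.02 -0.03]
[ 634. -137.   82.] row [ 0.   -0.03 -0.64] [ 0.47 -0.06 -0.03]
[ 633. -141.   78.] row [ 0.   -0.03 -0.89] [ 0.69 -0.15 -0.03]
[ 632. -146.   75.] row [ 0.   -0.03 -1.14] [ 0.89 -0.27 -0.03]
[ 630. -150.   73.] row [ 0.   -0.03 -1.14] [ 1.07 -0.4  -0.03]
[ 629. -155.   70.] row [ 0.   -0.03 -1.14] [ 1.23 -0.55 -0.02]
[[299.06139259 206.92013166]] [[316.03450666 193.56349785]]
[[300.11526908 208.0151577 ]] [[317.16075909 194.26043902]]
[[301.30105394 208.94645667]] [[318.44766374 194.97815831]]
[[308.72837739 210.93843817]] [[326.80703203 198.65098383]]
```

View pics/c7.png

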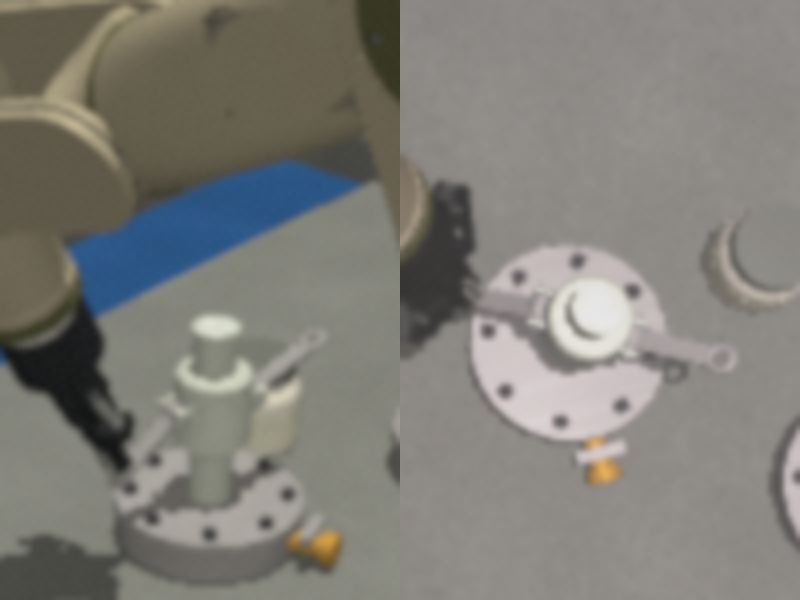

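{"api": "carry_out", "payload": {"rows": [0,0,-0.4,0.25,0.02,-0.03,1,0,0,-0.65,0.47,-0.06,-0.03,1,0,0,-0.9,0.69,-0.15,-0.03,1,0,0,-1.1,0.89,-0.27,-0.03,1,0,0,-1.1,0.89,-0.27,-0.03,1]}}

```text
time: 16.4
tool_pos: [631.2, -145.9, 74.6]
tcp_rot: [-90.4, 55.2, -107.3]
ft_force: [-0.6, 0.9, 0.8]
finger_gap: -0.2
```

{"api": "carry_out", "payload": {"rows": [0,0,0,0,0,0,1]}}

```text
time: 16.5
tool_pos: [631.8, -145.7, 75.3]
tcp_rot: [-90.3, 55.3, -107.2]
ft_force: [-0.2, -0.1, 0.5]
finger_gap: -0.0
```

```bash
python3 - <<'E'
from h import *
S()
rel([wp(1,1.8,35,55),wp(1,1.9,35,55),wp(1,2,35,55),wp(1,2.1,35,55)])
E
```

```text
t 16.5 tcp [ 631.8 -145.7   75.3] rot [ -90.29   55.29 -107.16] F [-0.2 -0.1  0.5] gap -0.0 j [  0.  32.  78. -33.  82.  25.]
[ 632. -146.   75.] row [-0.   -0.03 -0.04] [ 0.    0.01 -0.  ]
[ 630. -150.   73.] row [-0.   -0.03 -0.04] [ 0.2  -0.09 -0.  ]
[ 629. -155.   70.] row [-0.   -0.03 -0.04] [ 0.38 -0.22  0.  ]
[ 627. -160.   69.] row [-0.   -0.03 -0.04] [ 0.55 -0.36  0.  ]
```

{"api": "carry_out", "payload": {"rows": [0,0,0,0.1,-0.05,0,1,0,0,0,0.2,-0.09,0,1,0,0,0,0.3,-0.16,0,1,0,0,0,0.38,-0.22,0,1,0,0,0,0.38,-0.22,0,1]}}

```text
time: 17.0
tool_pos: [628.7, -155.5, 70.5]
tcp_rot: [-90.3, 55.2, -107.1]
ft_force: [0.2, 0.4, 1.2]
finger_gap: -0.1
```

```bash
python3 - <<'E'
from h import *
S()
s=snap('side','side8');t=snap('top','top8')
def crop(d,x0,y0,x1,y1,k): return cv2.resize(cv2.cvtColor(d['color'],cv2.COLOR_RGB2BGR)[y0:y1,x0:x1],None,fx=k,fy=k,interpolation=cv2.INTER_CUBIC)
cv2.imwrite('pics/c8.png',np.hstack([crop(s,270,90,370,240,4),crop(t,300,120,400,270,4)]))
for q in (1.8,1.9,2): print(proj(s,ring(1,q)),proj(t,ring(1,q)))
rel([wp(1,2.1,35,55)])
E
```

```text
t 17.0 tcp [ 628.7 -155.5   70.5] rot [ -90.28   55.2  -107.14] F [0.2 0.4 1.2] gap -0.1 j [ -1.  32.  79. -34.  81.  25.]
[[305.51650439 210.68942015]] [[323.13742956 197.1906885 ]]
[[307.09255452 210.90623157]] [[324.92828659 197.92650689]]
[[308.72837739 210.93843817]] [[326.80703203 198.65098383]]
[ 627. -160.   69.] row [ 0.   -0.02 -0.03] [ 0.17 -0.14  0.  ]
```

View pics/c8.png

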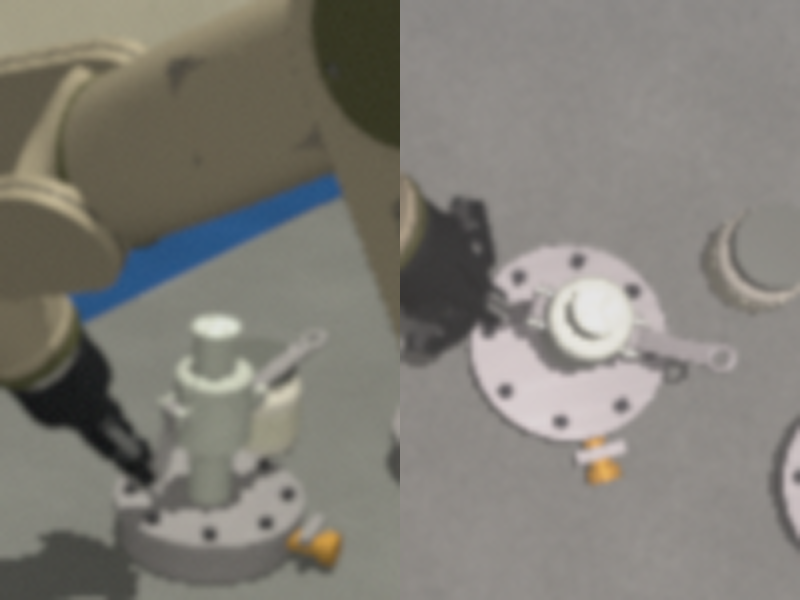

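{"api": "carry_out", "payload": {"rows": [0,0,0,0.04,-0.04,0,1,0,0,0,0.08,-0.07,0,1,0,0,0,0.08,-0.07,0,1]}}

```text
time: 17.4
tool_pos: [628.4, -156.9, 69.7]
tcp_rot: [-90.2, 55.3, -107.0]
ft_force: [1.1, 4.8, -0.4]
finger_gap: -0.1
```

{"api": "carry_out", "payload": {"rows": [0,0,0,0.03,-0.03,0,1,0,0,0,0.06,-0.05,0,1,0,0,0,0.06,-0.05,0,1]}}

```text
time: 17.7
tool_pos: [628.2, -157.8, 68.9]
tcp_rot: [-90.2, 55.3, -107.0]
ft_force: [3.0, 8.7, -0.1]
finger_gap: 0.3
```

The force has firmed to about 9 N, so this arm is at its stop. Backing out along the tool.

{"api": "carry_out", "payload": {"rows": [0,0,0,-0.5,0.2,0,1,0,0,0,-1.5,0.2,0,1,0,0,0,-3,0.2,0,1,0,0,0,-4.5,0.2,0,1,0,0,0,-5.5,0.2,0,1]}}

```text
time: 18.2
tool_pos: [652.9, -78.9, 182.8]
tcp_rot: [-90.0, 55.2, -106.9]
ft_force: [1.3, -0.7, 0.3]
finger_gap: -0.2
```

{"api": "carry_out", "payload": {"rows": [0,0,0,0,0,0,1]}}

```text
time: 18.3
tool_pos: [654.5, -78.3, 184.4]
tcp_rot: [-89.6, 55.3, -106.4]
ft_force: [1.0, -0.2, 0.7]
finger_gap: -0.4
```

```bash
python3 - <<'E'
from h import *
S()
s=snap('side','side9');t=snap('top','top9')
def crop(d,x0,y0,x1,y1,k): return cv2.resize(cv2.cvtColor(d['color'],cv2.COLOR_RGB2BGR)[y0:y1,x0:x1],None,fx=k,fy=k,interpolation=cv2.INTER_CUBIC)
cv2.imwrite('pics/c9.png',np.hstack([crop(s,270,90,370,240,4),crop(t,300,120,400,270,4)]))
p,Rg=wp(-1,.27,0,lift=20)
print(p)
rel([(np.r_[p[:2],290],Rg)])
E
```

```text
t 18.3 tcp [654.5 -78.3 184.4] rot [ -89.57   55.32 -106.42] F [ 1.  -0.2  0.7] gap -0.4 j [  6.  30.  69. -32.  94.  24.]
[ 590.51865814 -282.18139717  174.08471878]
[ 591. -282.  290.] row [-0.   -0.02  4.35] [ 1.2  -9.45 -0.02]
```

View pics/c9.png

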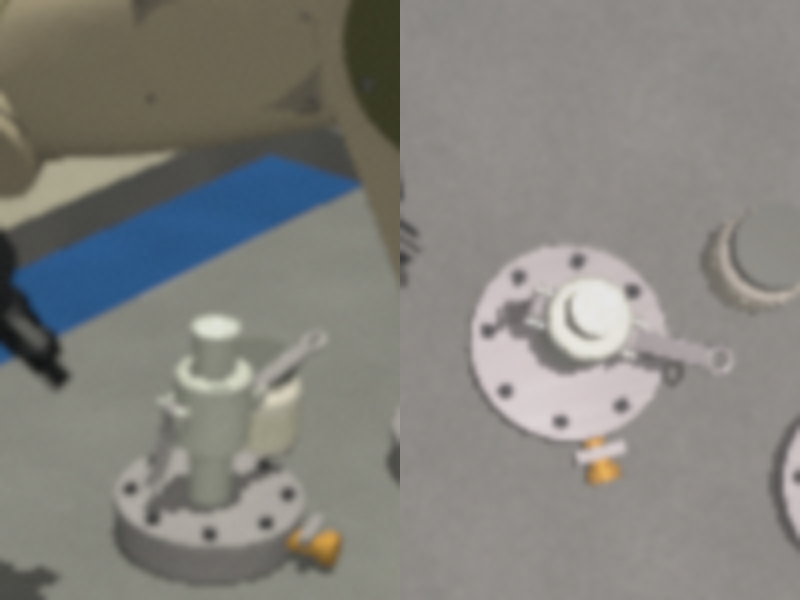

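Side (309,212) matches the predicted ring at q=2.0 (308.7,210.9), so the left arm is fully down. The coupling is upright and the right arm is still up. Now crossing to the right side.

{"api": "carry_out", "payload": {"rows": [0,0,0.85,-1,-0.7,0,1,0,0,1.7,-2,-1.4,0,1,0,0,2.6,-3,-2,0,1,0,0,3.5,-3.6,-2.5,0,1,0,0,4.35,-3.6,-2.5,0,1]}}

```text
time: 18.9
tool_pos: [653.1, -81.7, 292.9]
tcp_rot: [55.6, 89.7, 38.6]
ft_force: [-0.8, 0.6, -0.9]
finger_gap: -0.3
```

{"api": "carry_out", "payload": {"rows": [0,0,0,0,0,0,1,0,0,0,0,0,0,1]}}

```text
time: 19.1
tool_pos: [650.8, -82.0, 286.8]
tcp_rot: [-156.7, 89.6, -173.7]
ft_force: [-0.0, 0.7, 0.6]
finger_gap: 0.1
```

```bash
python3 - <<'E'
from h import *
S()
p,Rg=wp(-1,.27,0,lift=20)
rel([(np.r_[p[:2],290],Rg)])
E
```

```text
t 19.1 tcp [650.8 -82.  286.8] rot [-156.69   89.6  -173.75] F [-0.   0.7  0.6] gap 0.1 j [-12.  16.  70.  -0.  94.   5.]
[ 591. -282.  290.] row [-0.03 -0.05  0.02] [-0.11 -8.36  0.04]
```

{"api": "carry_out", "payload": {"rows": [0,0,0,-0.1,-1.6,0.04,1,0,0,0,-0.1,-3.4,0.04,1,0,0,0,-0.1,-5.2,0.04,1,0,0,0,-0.1,-7,0.04,1,0,0,0,-0.1,-8.35,0.04,1]}}

```text
time: 19.6
tool_pos: [591.1, -281.4, 288.7]
tcp_rot: [-165.2, 89.5, 177.9]
ft_force: [-0.4, -0.8, -0.4]
finger_gap: 0.2
```

{"api": "carry_out", "payload": {"rows": [0,0,0,0,0,0,1,0,0,0,0,0,0,1]}}

```text
time: 19.8
tool_pos: [592.0, -279.8, 289.1]
tcp_rot: [-176.2, 89.6, 166.9]
ft_force: [-0.7, -0.3, 0.4]
finger_gap: -0.5
```

```bash
python3 - <<'E'
from h import *
S()
rel([wp(-1,.27,0,lift=20),wp(-1,.27,0,lift=5)])
E
```

```text
t 19.8 tcp [ 592.  -279.8  289.1] rot [-176.21   89.6   166.9 ] F [-0.7 -0.3  0.4] gap -0.5 j [-30.  16.  70.  -0.  95. -13.]
[ 591. -282.  174.] row [-0.01 -0.05  0.  ] [ 4.6  -0.11  0.  ]
[ 589. -288.  160.] row [-0.01 -0.05  0.  ] [ 5.15 -0.36  0.01]
```

{"api": "carry_out", "payload": {"rows": [0,-0.05,0,1.5,-0.1,0,1,0,-0.05,0,3,-0.1,0,1,0,-0.05,0,4.1,-0.1,0,1,0,-0.05,0,4.5,-0.1,0,1,0,-0.05,0,4.8,-0.2,0,1]}}

```text
time: 20.3
tool_pos: [590.8, -283.1, 170.0]
tcp_rot: [9.2, 89.9, -7.5]
ft_force: [0.7, 0.5, -0.0]
finger_gap: 0.2
```

{"api": "carry_out", "payload": {"rows": [0,0,0,0,0,0,1,0,0,0,0,0,0,1]}}

```text
time: 20.5
tool_pos: [591.7, -285.3, 173.3]
tcp_rot: [-6.5, 89.6, -23.4]
ft_force: [-0.3, -0.2, 0.2]
finger_gap: 0.5
```

```bash
python3 - <<'E'
from h import *
S()
rel([wp(-1,.3,0),wp(-1,.4,0),wp(-1,.5,0,59),wp(-1,.6,-0,61),wp(-1,.7,4,64)])
E
```

```text
t 20.5 tcp [ 591.7 -285.3  173.3] rot [ -6.52  89.62 -23.38] F [-0.3 -0.2  0.2] gap 0.5 j [-30.  18.  80.   0.  82. -13.]
[ 588. -291.  154.] row [-0.01  0.05  0.01] [ 0.76 -0.26 -0.09]
[ 587. -293.  149.] row [-0.01  0.05  0.01] [ 0.97 -0.35 -0.09]
[ 586. -296.  144.] row [-0.01  0.05  0.01] [ 1.18 -0.46 -0.09]
[ 586. -299.  138.] row [-0.01  0.05  0.01] [ 1.41 -0.58 -0.09]
[ 584. -302.  133.] row [-0.01  0.05  0.51] [ 1.62 -0.73 -0.09]
```

{"api": "carry_out", "payload": {"rows": [0,0.05,0,0.4,-0.26,-0.09,1,0,0.05,0,0.8,-0.28,-0.09,1,0,0.05,0,1,-0.36,-0.09,1,0,0.05,0,1.2,-0.46,-0.09,1,0,0.05,0,1.4,-0.58,-0.09,1]}}

```text
time: 21.0
tool_pos: [584.3, -298.4, 135.9]
tcp_rot: [173.1, 89.8, 156.2]
ft_force: [0.4, 1.1, 0.5]
finger_gap: -0.2
```

{"api": "carry_out", "payload": {"rows": [0,0,0,0,0,0,1]}}

```text
time: 21.1
tool_pos: [583.8, -298.6, 135.2]
tcp_rot: [177.1, 89.7, 160.2]
ft_force: [0.0, -0.3, 0.2]
finger_gap: -0.2
```

```bash
python3 - <<'E'
from h import *
S()
s=snap('side','side10');t=snap('top','top10')
def crop(d,x0,y0,x1,y1,k): return cv2.resize(cv2.cvtColor(d['color'],cv2.COLOR_RGB2BGR)[y0:y1,x0:x1],None,fx=k,fy=k,interpolation=cv2.INTER_CUBIC)
cv2.imwrite('pics/c10.png',np.hstack([crop(s,270,90,370,240,4),crop(t,300,120,400,270,4)]))
for q in (.3,.6): print(proj(s,ring(-1,q)),proj(t,ring(-1,q)))
rel([wp(-1,.7,4,64),wp(-1,.8,8,66),wp(-1,.9,12,47),wp(-1,1.0,14,50)])
E
```

```text
t 21.1 tcp [ 583.8 -298.6  135.2] rot [177.07  89.75 160.16] F [ 0.  -0.3  0.2] gap -0.2 j [-32.  20.  81.  -0.  79. -15.]
[[348.60449462 175.04650272]] [[380.56430052 209.5833922 ]]
[[349.39957313 179.9205955 ]] [[380.66179005 210.98665154]]
[ 584. -302.  133.] row [-0.01 -0.02  0.5 ] [ 0.14 -0.14  0.05]
[ 584. -304.  127.] row [-0.01 -0.02  1.  ] [ 0.37 -0.22  0.05]
[ 589. -286.  125.] row [-0.02 -0.02  1.5 ] [0.45 0.55 0.05]
[ 583. -308.  114.] row [-0.02 -0.02  1.75] [ 0.87 -0.39  0.06]
```

View pics/c10.png

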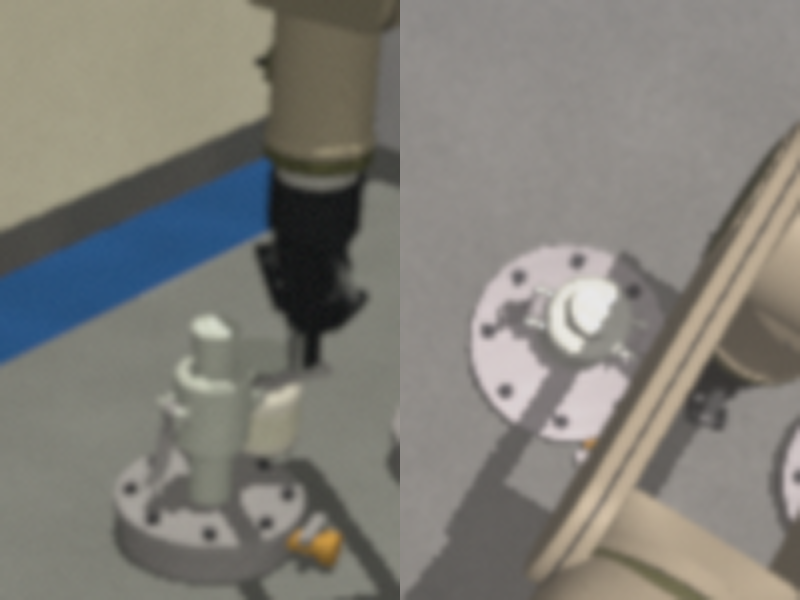

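{"api": "carry_out", "payload": {"rows": [0,0,0.5,0.14,-0.14,0.05,1,0,0,1,0.37,-0.22,0.05,1,0,0,1.4,0.6,-0.3,0.05,1,0,0,1.75,0.85,-0.38,0.05,1,0,0,1.75,0.85,-0.38,0.05,1]}}

```text
time: 21.7
tool_pos: [581.8, -309.0, 114.0]
tcp_rot: [91.0, 75.9, 74.0]
ft_force: [-0.7, -0.7, 0.1]
finger_gap: 0.6
```

{"api": "carry_out", "payload": {"rows": [0,0,0,0,0,0,1]}}

```text
time: 21.8
tool_pos: [582.7, -308.2, 115.2]
tcp_rot: [90.8, 76.1, 73.8]
ft_force: [0.6, 0.6, 0.5]
finger_gap: 0.2
```

```bash
python3 - <<'E'
from h import *
S()
rel([wp(-1,1.1,17,52),wp(-1,1.2,20,54),wp(-1,1.3,23,55),wp(-1,1.4,26,55),wp(-1,1.5,29,55)])
E
```

```text
t 21.8 tcp [ 582.7 -308.2  115.2] rot [90.75 76.07 73.8 ] F [0.6 0.6 0.5] gap 0.2 j [-39.  25.  78.  13.  83. -25.]
[ 583. -308.  108.] row [-0.02 -0.02  0.38] [ 0.26 -0.08 -0.  ]
[ 583. -308.  102.] row [-0.02 -0.02  0.76] [ 0.51 -0.12  0.  ]
[ 583. -306.   96.] row [-0.02 -0.02  1.13] [ 0.76 -0.1   0.  ]
[ 584. -303.   91.] row [-0.02 -0.02  1.51] [ 0.99 -0.02  0.  ]
[ 585. -299.   86.] row [-0.02 -0.02  1.88] [1.21 0.08 0.  ]
```

{"api": "carry_out", "payload": {"rows": [0,0,0.4,0.26,-0.08,0,1,0,0,0.75,0.51,-0.12,0,1,0,0,1.1,0.76,-0.1,0,1,0,0,1.5,1,-0.02,0,1,0,0,1.9,1.2,0.08,0,1]}}

```text
time: 22.3
tool_pos: [586.3, -298.7, 87.5]
tcp_rot: [90.1, 60.8, 73.3]
ft_force: [-0.0, -0.9, 0.2]
finger_gap: 0.1
```

{"api": "carry_out", "payload": {"rows": [0,0,0,0,0,0,1]}}

```text
time: 22.4
tool_pos: [584.9, -298.7, 85.5]
tcp_rot: [90.6, 60.8, 73.6]
ft_force: [-0.8, 0.1, -0.5]
finger_gap: -0.1
```

```bash
python3 - <<'E'
from h import *
S()
s=snap('side','side11');t=snap('top','top11')
def crop(d,x0,y0,x1,y1,k): return cv2.resize(cv2.cvtColor(d['color'],cv2.COLOR_RGB2BGR)[y0:y1,x0:x1],None,fx=k,fy=k,interpolation=cv2.INTER_CUBIC)
cv2.imwrite('pics/c11.png',np.hstack([crop(s,270,90,370,240,4),crop(t,300,120,400,270,4)]))
rel([wp(-1,1.6,31,55),wp(-1,1.7,33,55),wp(-1,1.8,35,55),wp(-1,1.9,35,55),wp(-1,2.0,35,55)])
E
```

```text
t 22.4 tcp [ 584.9 -298.7   85.5] rot [90.56 60.77 73.59] F [-0.8  0.1 -0.5] gap -0.1 j [-45.  33.  75.  25.  88. -33.]
[ 587. -295.   82.] row [-0.02 -0.01  0.24] [ 0.23  0.03 -0.01]
[ 588. -291.   78.] row [-0.02 -0.01  0.49] [ 0.45  0.12 -0.01]
[ 589. -286.   75.] row [-0.02 -0.01  0.74] [ 0.66  0.22 -0.01]
[ 591. -282.   73.] row [-0.02 -0.01  0.74] [ 0.85  0.34 -0.01]
[ 592. -277.   70.] row [-0.02 -0.01  0.74] [ 1.02  0.48 -0.01]
```

View pics/c11.png

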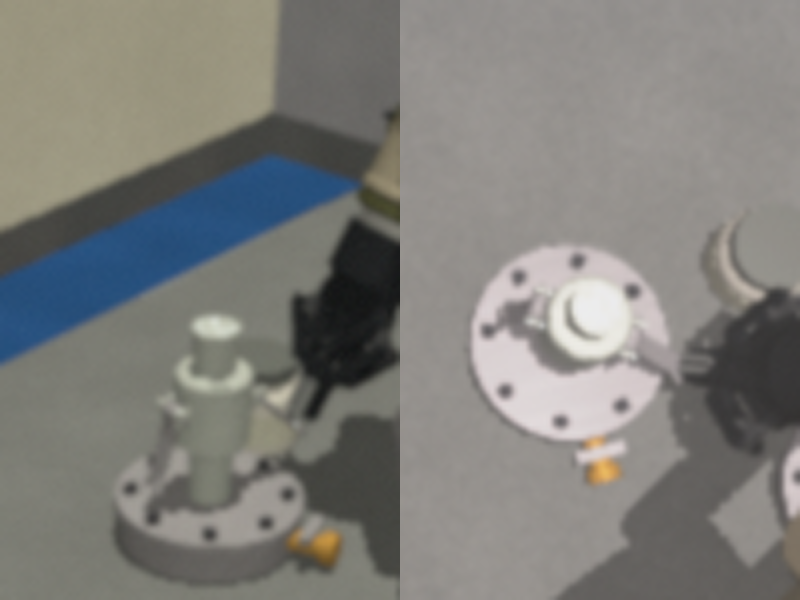

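```bash
python3 - <<'E'
from h import *
t=load('top0')
p=onz(t,434,239,162); print(p,(p[:2]-A)@-E_,(p[:2]-A)@T_[:2])
rel([wp(-1,1.6,30,54),wp(-1,1.7,30,53),wp(-1,1.8,30,53),wp(-1,1.9,30,53),wp(-1,2.0,30,53)])
E
```

```text
[ 498.14725617 -461.87684788  162.        ] 267.8562159130018 -36.49124509894223
[ 587. -295.   83.] row [-0.02 -0.01  0.12] [ 0.21  0.07 -0.01]
[ 588. -290.   81.] row [-0.02 -0.01  0.12] [ 0.39  0.19 -0.01]
[ 589. -286.   78.] row [-0.02 -0.01  0.12] [ 0.58  0.29 -0.01]
[ 591. -282.   75.] row [-0.02 -0.01  0.12] [ 0.76  0.4  -0.01]
[ 592. -277.   73.] row [-0.02 -0.01  0.12] [ 0.92  0.54 -0.01]
```

{"api": "carry_out", "payload": {"rows": [0,0,0.1,0.2,0.07,0,1,0,0,0.1,0.4,0.19,0,1,0,0,0.1,0.58,0.29,0,1,0,0,0.1,0.76,0.4,0,1,0,0,0.1,0.76,0.4,0,1]}}

```text
time: 23.0
tool_pos: [590.7, -280.5, 74.4]
tcp_rot: [90.4, 60.0, 73.5]
ft_force: [-0.5, 0.7, -0.6]
finger_gap: 0.0
```

{"api": "carry_out", "payload": {"rows": [0,0,0,0,0,0,1]}}

```text
time: 23.1
tool_pos: [590.6, -281.2, 74.8]
tcp_rot: [90.4, 60.0, 73.5]
ft_force: [-0.6, -0.0, 0.2]
finger_gap: -0.1
```

```bash
python3 - <<'E'
from h import *
S()
rel([wp(-1,1.9,30,53),wp(-1,2.0,30,53),wp(-1,2.1,30,53)])
E
```

```text
t 23.1 tcp [ 590.6 -281.2   74.8] rot [90.38 59.98 73.48] F [-0.6 -0.   0.2] gap -0.1 j [-44.  33.  76.  26.  87. -33.]
[ 591. -282.   75.] row [-0.02 -0.02 -0.  ] [-0.02 -0.01  0.01]
[ 592. -277.   73.] row [-0.02 -0.02 -0.  ] [0.15 0.13 0.01]
[ 594. -272.   72.] row [-0.02 -0.02 -0.  ] [0.3  0.27 0.01]
```

{"api": "carry_out", "payload": {"rows": [0,0,0,0.05,0.04,0,1,0,0,0,0.1,0.09,0,1,0,0,0,0.15,0.13,0,1,0,0,0,0.15,0.13,0,1]}}

```text
time: 23.5
tool_pos: [592.0, -277.2, 73.1]
tcp_rot: [90.3, 60.0, 73.4]
ft_force: [-1.0, -1.0, -1.0]
finger_gap: 0.2
```

{"api": "carry_out", "payload": {"rows": [0,0,0,0.03,0.03,0,1,0,0,0,0.06,0.06,0,1,0,0,0,0.06,0.06,0,1]}}

```text
time: 23.8
tool_pos: [592.6, -275.2, 72.6]
tcp_rot: [90.3, 60.0, 73.4]
ft_force: [-0.1, -0.5, -0.5]
finger_gap: 0.2
```

{"api": "carry_out", "payload": {"rows": [0,0,0,0.03,0.03,0,1,0,0,0,0.06,0.06,0,1,0,0,0,0.06,0.06,0,1]}}

```text
time: 24.1
tool_pos: [593.2, -273.2, 72.1]
tcp_rot: [90.3, 60.0, 73.4]
ft_force: [-0.7, -0.7, -1.0]
finger_gap: 0.3
```

{"api": "carry_out", "payload": {"rows": [0,0,0,0.03,0.03,0,1,0,0,0,0.06,0.06,0,1,0,0,0,0.06,0.06,0,1]}}

```text
time: 24.4
tool_pos: [593.8, -272.1, 71.7]
tcp_rot: [90.2, 60.1, 73.3]
ft_force: [-0.6, -5.1, -1.3]
finger_gap: -0.1
```

{"api": "carry_out", "payload": {"rows": [0,0,0,0.04,0.04,0,1,0,0,0,0.04,0.04,0,1]}}

```text
time: 24.6
tool_pos: [593.9, -271.4, 70.9]
tcp_rot: [90.3, 60.1, 73.3]
ft_force: [-1.8, -7.7, -2.2]
finger_gap: 0.1
```

{"api": "carry_out", "payload": {"rows": [0,0,0,-0.5,-0.2,0,1,0,0,0,-1.5,-0.2,0,1,0,0,0,-3,-0.2,0,1,0,0,0,-4.5,-0.2,0,1,0,0,0,-5.5,-0.2,0,1]}}

```text
time: 25.1
tool_pos: [573.4, -341.8, 191.5]
tcp_rot: [90.0, 60.0, 73.1]
ft_force: [0.4, -0.3, 0.5]
finger_gap: -0.1
```

{"api": "carry_out", "payload": {"rows": [0,0,0,0,0,0,1,0,0,0,0,0,0,1,0,0,0,0,0,0,1]}}

```text
time: 25.4
tool_pos: [572.9, -339.1, 186.3]
tcp_rot: [90.6, 59.9, 73.6]
ft_force: [-0.4, 0.2, -0.5]
finger_gap: -0.3
```

```bash
python3 - <<'E'
from h import *
S()
s=snap('side','side12');t=snap('top','top12')
def crop(d,x0,y0,x1,y1,k): return cv2.resize(cv2.cvtColor(d['color'],cv2.COLOR_RGB2BGR)[y0:y1,x0:x1],None,fx=k,fy=k,interpolation=cv2.INTER_CUBIC)
cv2.imwrite('pics/c12.png',np.hstack([crop(s,270,90,370,240,4),crop(t,300,120,400,270,4)]))
for sd in(1,-1):
  for q in (1.8,2): print(sd,q,proj(s,ring(sd,q)),proj(t,ring(sd,q)))
for z in(95,197): print(z,proj(s,[610.5,-216,z]).round(1),proj(t,[610.5,-216,z]).round(1))
E
```

```text
t 25.4 tcp [ 572.9 -339.1  186.3] rot [90.57 59.91 73.64] F [-0.4  0.2 -0.5] gap -0.3 j [-49.  31.  66.  25.  99. -31.]
1 1.8 [[305.51650439 210.68942015]] [[323.13742956 197.1906885 ]]
1 2 [[308.72837739 210.93843817]] [[326.80703203 198.65098383]]
-1 1.8 [[339.25474698 200.06292434]] [[364.40489261 210.2347563 ]]
-1 2 [[336.12775309 202.27196449]] [[360.24998444 209.22329362]]
95 [[323.  198.4]] [[344.9 202.4]]
197 [[324.4 170.8]] [[350.2 197. ]]
```

View pics/c12.png

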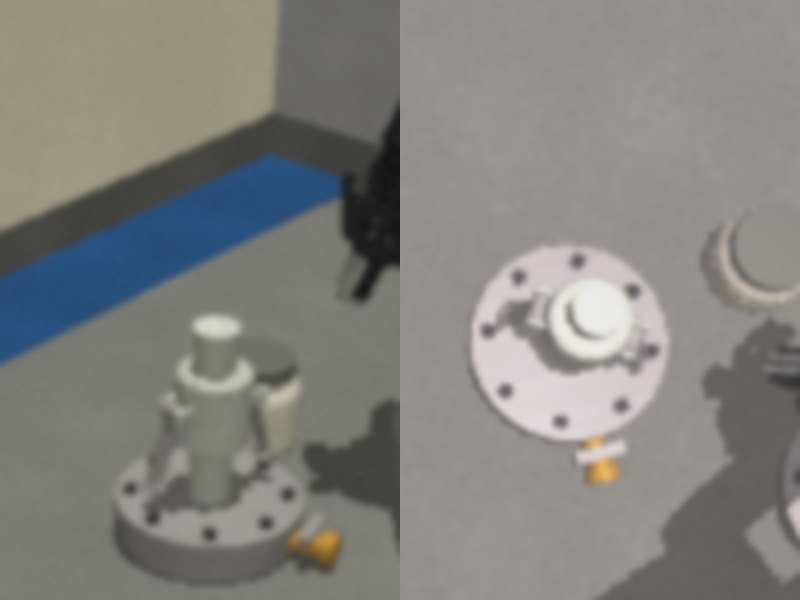

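View pics/top12.png

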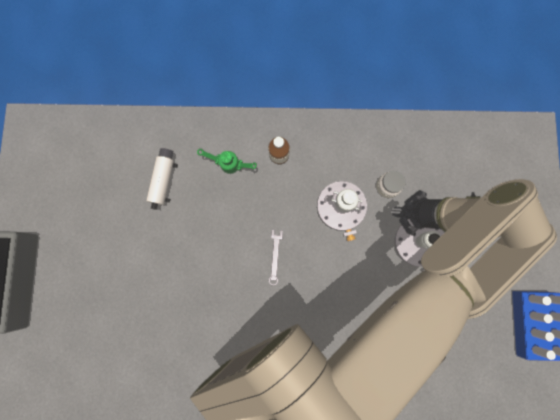

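```bash
python3 - <<'E'
from h import *
s=load('side12')
c=cv2.cvtColor(s['color'],cv2.COLOR_RGB2BGR)[165:225,290:355]
c=cv2.resize(c,None,fx=10,fy=10,interpolation=cv2.INTER_CUBIC)
for sd in(1,-1):
  for q,col in((1.6,(0,0,255)),(1.8,(0,255,255)),(2,(0,255,0))):
    u=(proj(s,ring(sd,q))[0]-[290,165]+.5)*10; cv2.circle(c,tuple(int(x) for x in u),4,col,-1)
for z in(95,197):
    u=(proj(s,[610.5,-216,z])[0]-[290,165]+.5)*10; cv2.circle(c,tuple(int(x) for x in u),4,(255,0,0),-1)
cv2.imwrite('pics/z12.png',c)
E
```

```text
(no output)
```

View pics/z12.png

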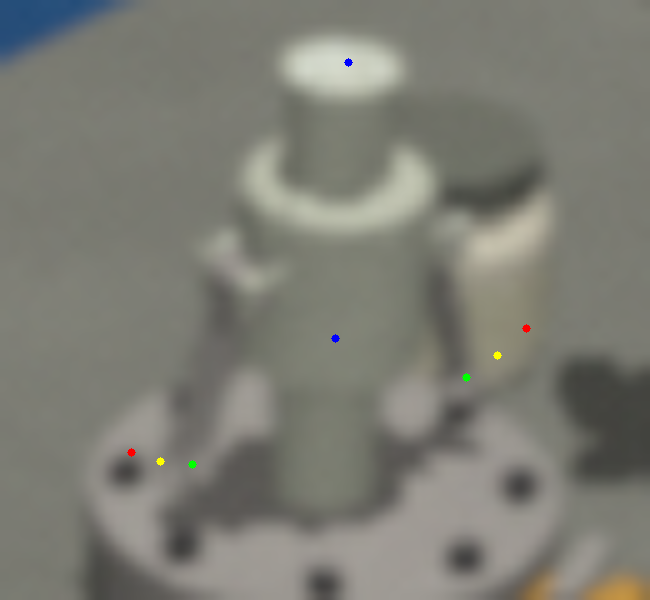

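Both arms lie on the q=2.0 marks and the coupling is upright. In the top view, the bottle (279,150), jar (392,184), wrench (275,258) and probe (160,180) are where they started. Handing in.

```bash
python3 - <<'E'
from h import *
print(hand_in()); 
E
```

```text
the job is handed in; nothing more can be done
None
```

I fitted the coupling and swung both cam arms down, one after the other. The job was handed in after 25.4 s of the 70 s allowed. `hand_in` gives no verdict, so success rests on my own checks below.

- **Fitting:** I carried the pale coupling to the leftmost chamber. It rubbed the lip with about 5 N of side force, and shifting it about 2 to 3 mm toward -y cleared this. I then pressed it until it stood firm at 33 N, with the tool height matching fully home to within about 0.1 mm.
- **Cam arms:** I pushed the +y arm down first, then the -y arm, each until the force firmed up at its stop (about 9 N and 8 N).

**Last checks:**
- Both rings lay close to where they should appear at the 2.0 rad stop, judged by eye in an enlarged crop of the side picture.
- The coupling stood upright at its home height, again judged by eye to about a pixel (roughly 2 mm).
- The bottle, jar, wrench and probe looked unmoved in the top picture.
- The gripper was clear of everything, with the force reading near zero.

No check failed at the end.

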